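Make up the oiling kit and the case-closing kit in two job trays

TASK

Make up the kits for the next two watch jobs. The tray with the bare movement is for oiling: stand the brass movement holder, the cone-shaped eye loupe and the oil vial in its three empty compartments, one in each, and never tip the vial over. The tray with the watch is for closing the case on the press: lay the white support ring, recess up, flat in an empty compartment and nest in its recess, disc down, the pusher that fits it (the wide one); leave the narrow pusher where it stands and leave the watch and the movement in their own compartments.

Things in the scene. Friction and masses are not known exactly. Their poses are not given: they have to be found in the camera images.
- watch_tray: the case-closing tray: identical grey plastic job tray, 136 x 136 mm, fixed to the bench; origin at the centre of its underside, z up, at bench level. 2 x 2 square compartments, each 62 x 62 mm inside, centred at (x, y) = (+-33, +-33) mm in the tray's frame; floor 2.5 mm and rims 8.5 mm above the bench (6 mm deep), walls 4 mm. A lip with a blank paper ticket sticks out on its -x side. The compartment at (-33, +33) mm holds the steel watch head; the other three are empty.
- movement_tray: the oiling tray: identical grey plastic job tray, 136 x 136 mm, fixed to the bench; origin at the centre of its underside, z up, at bench level. 2 x 2 square compartments, each 62 x 62 mm inside, centred at (x, y) = (+-33, +-33) mm in the tray's frame; floor 2.5 mm and rims 8.5 mm above the bench (6 mm deep), walls 4 mm. A lip with a blank paper ticket sticks out on its -x side. The compartment at (-33, +33) mm holds the bare movement; the other three are empty.
- watch: steel watch head without strap, 44 x 42 x 11 mm, lying loose in its compartment of watch_tray; origin under its centre. Stays there
- movement: bare round watch movement, about 26 x 30 x 4 mm, lying loose in its compartment of movement_tray; origin under its centre. Stays there
- support_ring: white nylon press support ring, loose, lying flat on the bench, recess up: 52 mm across outside (49 mm over its lower half), 16 mm high; a round recess 39 mm across and 8 mm deep in its top, ending on a flat ledge 8 mm above the underside, below it a through bore of 26 mm. Origin at the centre of the underside, z up (axis). Grip it across its outside
- wide_pusher: white nylon press pusher, loose, standing on its flat disc: disc 34 mm across and 10 mm thick, on it a central spigot 20 mm across, up to 24 mm total height (take it by the spigot). Origin at the centre of the disc's underside, z along the spigot. It fits the ring's recess with 2.5 mm to spare all round and then rests on the ledge, its underside 8 mm above the ring's
- narrow_pusher: white nylon press pusher, loose, standing on its flat disc: disc 24 mm across and 10 mm thick, on it a central spigot 20 mm across, up to 24 mm total height (take it by the spigot). Origin at the centre of the disc's underside, z along the spigot. Too small for this ring (it would fall through the bore); it stays in the stock
- movement_holder: small brass movement holder (two ledged jaw plates on rods with a knurled screw head), loose: 46 mm long along its x, 34 mm wide along its y, the jaw plates 17 mm high. Origin at the centre of the underside, z up. Grip it across its y (34 mm)
- cone_loupe: black cone-shaped eye loupe, loose, standing on its wide end: foot 37 mm across, narrowing to a barrel about 26 mm across, 32 mm high. Origin at the centre of the underside, z up. Grip the barrel
- oil_vial: small brown glass oil vial with a black screw cap, loose, standing upright: body 31 mm across up to 43 mm, cap 27 mm across, 54 mm high. Origin at the centre of the underside, z up

How it is judged:
At the end, for the whole second after the job is handed in: Flat and upright (0.1 rad, 2 mm) at rest: holder, loupe and vial one in each free compartment of the movement tray; ring in a free compartment of the watch tray, wide pusher on its ledge (4.5 mm); watch and movement in their compartments; narrow pusher within 30 mm of its start, standing (((x of movement_holder in the frame of movement_tray between 0.016 and 0.05 m and y of movement_holder in the frame of movement_tray between 0.016 and 0.05 m) or (x of cone_loupe in the frame of movement_tray between 0.016 and 0.05 m and y of cone_loupe in the frame of movement_tray between 0.016 and 0.05 m) or (x of oil_vial in the frame of movement_tray between 0.016 and 0.05 m and y of oil_vial in the frame of movement_tray between 0.016 and 0.05 m)) and ((x of movement_holder in the frame of movement_tray between 0.016 and 0.05 m and y of movement_holder in the frame of movement_tray between -0.05 and -0.016 m) or (x of cone_loupe in the frame of movement_tray between 0.016 and 0.05 m and y of cone_loupe in the frame of movement_tray between -0.05 and -0.016 m) or (x of oil_vial in the frame of movement_tray between 0.016 and 0.05 m and y of oil_vial in the frame of movement_tray between -0.05 and -0.016 m)) and ((x of movement_holder in the frame of movement_tray between -0.05 and -0.016 m and y of movement_holder in the frame of movement_tray between -0.05 and -0.016 m) or (x of cone_loupe in the frame of movement_tray between -0.05 and -0.016 m and y of cone_loupe in the frame of movement_tray between -0.05 and -0.016 m) or (x of oil_vial in the frame of movement_tray between -0.05 and -0.016 m and y of oil_vial in the frame of movement_tray between -0.05 and -0.016 m)) and z of movement_holder in the frame of movement_tray between 0.0005 and 0.0045 m and angle between each of movement_holder, cone_loupe, oil_vial, support_ring, wide_pusher, watch, movement, narrow_pusher's own z axis and vertical below 0.1 rad and z of cone_loupe in the frame of movement_tray between 0.0005 and 0.0045 m and z of oil_vial in the frame of movement_tray between 0.0005 and 0.0045 m and ((x of support_ring in the frame of watch_tray between 0.016 and 0.05 m and y of support_ring in the frame of watch_tray between 0.016 and 0.05 m) or (x of support_ring in the frame of watch_tray between 0.016 and 0.05 m and y of support_ring in the frame of watch_tray between -0.05 and -0.016 m) or (x of support_ring in the frame of watch_tray between -0.05 and -0.016 m and y of support_ring in the frame of watch_tray between -0.05 and -0.016 m)) and z of support_ring in the frame of watch_tray between 0.0005 and 0.0045 m and horizontal distance between wide_pusher and support_ring below 0.0045 m and z of wide_pusher in the frame of support_ring between 0.006 and 0.01 m and x of watch in the frame of watch_tray between -0.055 and -0.011 m and y of watch in the frame of watch_tray between 0.011 and 0.055 m and x of movement in the frame of movement_tray between -0.055 and -0.011 m and y of movement in the frame of movement_tray between 0.011 and 0.055 m and z of watch in the frame of watch_tray between 0.0005 and 0.0045 m and z of movement in the frame of movement_tray between 0.0005 and 0.0045 m and distance of narrow_pusher from where it was at the start of the episode below 0.03 m and linear speed of each of movement_holder, cone_loupe, oil_vial, support_ring, wide_pusher below 0.01 m/s); the robot touches nothing.
It fails at once if the oil vial is tipped over (more than 0.5 rad from upright) (angle between oil_vial's own z axis and vertical above 0.5 rad).
It also fails if it takes over 106 s, if anything falls off the work surface, if the arm or the gripper's body presses on something with over 40 N, if the wrist force passes 120 N, or if a joint passes its speed limit or range.

ROBOT

A 7-joint arm with a two-finger parallel gripper is mounted at the origin on a cart in front of the work surface, level with it; the furniture and walls round the work are solid. World frame = base frame: x ahead of the robot, y to its left, z up, the work surface at z = 0. Lengths are in m, angles in rad, forces in N, time in s.
With the tool pointing down it reaches from about 0.4 to 0.875 m from the base axis. Payload 19.3 kg.
Tool frame: the origin (TCP) lies between the finger pads; the fingertips stand 17 mm ahead of it and the grasp point (between the pads) lies 2 mm behind it (bot.finger_overhang is the distance from the TCP to the fingertips, in m); z points along the fingers, y is the line along which they close (so a half turn about z gives the same grasp; the last joint's range is limited). The gripper opens to 85 mm and grips with 20 to 120 N. Pads are 22 mm wide; open, the fingers measure 114 mm over their backs; the gripper's body (76 mm by 85 mm) begins 54 mm behind the grasp point. The pads swing forward as they close: fully open they stand 13 mm farther back than shut.
Start: joints at [-1.277, 0.521, -0.036, 1.599, 0.021, 1.021, -0.113], TCP at [0.222, 0.584, 0.248] pointing down, gripper open.
Joint ranges: [-2.91, 2.91], [-0.3, 2.13], [-1.5, 1.42], [0.17, 2.43], [-1.26, 4.41], [0.16, 1.93], [-2.52, 2.52]. Speed limits (rad/s): [1.89, 1.89, 2.39, 2.39, 3.01, 3.01, 3.01].

INTERFACE

Orientations are given as [roll, pitch, yaw] about the fixed x, y, z axes, in that order (R = Rz(yaw) Ry(pitch) Rx(roll)).
In Python, from workcell import observe, grab_frame, bot gives the robot as it stands.
- The arm moves only by the shell command python3 -m crank 'ROWS' [FORCE]. ROWS is a JSON object of lists of equal length, an entry for each row: "linear": the shift along the world's x, y, z each as a share of 0.25 m, from -1 to 1, a list of three; "delta_rot": the turn, a rotation vector about the world's x, y, z each as a share of 30 degrees, from -1 to 1, a list of three; "fingers": the opening, from -1 (shut) to 1 (fully open). In form: {"linear": [[dx, dy, dz], ...], "delta_rot": [[rx, ry, rz], ...], "fingers": [fingers, ...]}. A call has 1 to 5 rows; each row is the pose to reach, as a shift and turn from the pose commanded when the call began; what a row does not reach only later rows make up. A row lasts 1/10 s, in which the tool goes at most 50 mm and 8.59 degrees, less where a joint would pass 70% of its speed; a pose out of reach is approached as far as the arm can. A call with a number of a shift or a turn outside -1 to 1 is refused whole. A call with a gripper value outside its range is refused whole. The fingers move at their own pace and stop on an object; FORCE is the grip in N (left out, the last holds). Time passes only in rows, so rows that repeat a pose let the fingers close. It gives the time, the measured TCP pose, the force, the opening and the grip force at its end, in the units of the state.
- observe(): the state, without advancing time (a new reading comes with each control period).
- grab_frame(name): name is "side" or "top" or "wrist"; returns a dict with "image" (420x560x3 uint8, red, green, blue), "mtx" (3x3 intrinsics, pixels), "xyz" and "orientation" of the camera in the world. Camera axes: x right, y down, z forward; pixel columns grow to the right and rows downward; lengths in m; the calibration is good to about 2 mm. A picture is of the moment at which its call begins. There is no depth.
- bot.job_done(): hands the job in; it is judged then, once.
The state is a dict: "clock": time; "qpos": joint angles; "qd": joint speeds; "joint_efforts": joint torques, N m; "position": TCP position; "tool_rot": TCP orientation; "force": force on the tool from outside, world axes, zero at the start; "moment": the same for the moment, N m; "grip_width": finger opening in m; "finger_force": force on a finger pad.
Only numpy, scipy, OpenCV 4.12 (cv2) and the standard library are available. Lean on these libraries where they do the work, as an engineer would, in place of code of your own. Each camera call takes 0.05 s, during which the arm holds its last target. There are 200 camera calls.

## Working session

There is one attempt and no reset: what is moved stays moved. The work goes in short steps, Python scripts to look and compute and a shell command to move; the robot and the scene stay as the last step left them, time stands still between calls to the robot, and variables do not carry over. Pictures are saved under pics/ and viewed, at most 14 in all, crops included, and the job is handed in when it is done.

```bash
ls; mkdir -p pics
python3 - <<'E'
from workcell import observe, grab_frame, bot
import cv2,numpy as np
s=observe();print({k:np.round(s[k],3) for k in('clock','position','tool_rot','grip_width','force')}, bot.finger_overhang)
for n in('top','side'):
    f=grab_frame(n);cv2.imwrite(f'pics/{n}0.png',f['image'][:,:,::-1]);print(n,f['mtx'],f['xyz'],f['orientation'])
    np.savez(f'{n}0.npz',**f)
E
```

```text
pics
{'clock': np.float64(0.0), 'position': array([0.222, 0.584, 0.248]), 'tool_rot': array([-3.14 ,  0.   ,  2.778]), 'grip_width': np.float64(0.085), 'force': array([0.037, 0.26 , 0.572])} 0.017
top [[474.13331646   0.         282.17031605]
 [  0.         474.13331646 206.07752177]
 [  0.           0.           1.        ]] [0.32811537 0.18831509 1.09048501] [-2.99935174  0.00375663 -1.5460299 ]
side [[435.91095546   0.         278.63051139]
 [  0.         435.91095546 208.46160272]
 [  0.           0.           1.        ]] [ 0.41913668 -0.47718127  0.56248222] [-2.22662523  0.00986771 -0.08792023]
```

View pics/top0.png

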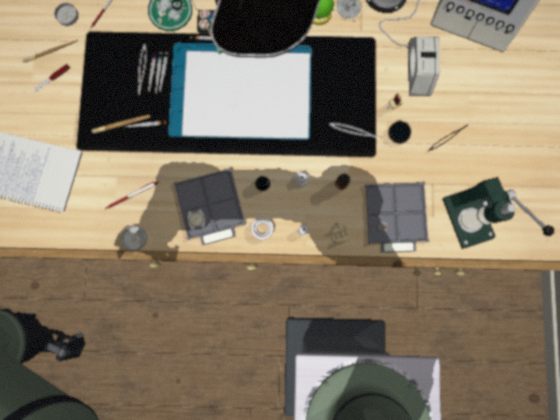

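View pics/side0.png

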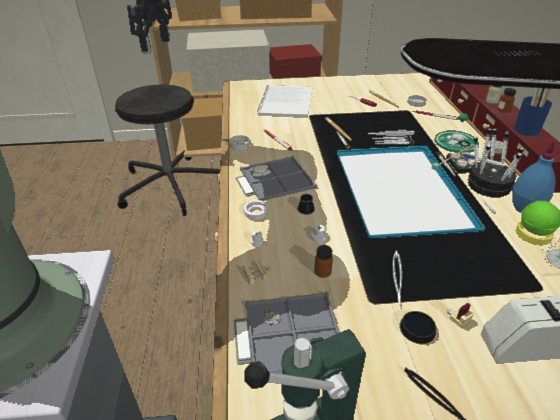

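The top view shows the watch tray at about (210,203), loupe (263,183), ring (262,228), pushers (302,178) and (303,230), vial (342,181), holder (338,235) and movement tray (397,212). The side view shows the same row, with the loupe at (306,204), ring (256,210) and vial (324,262).

Run:
```python
import cv2
t=cv2.imread('pics/top0.png')[160:260,165:440]
s=cv2.imread('pics/side0.png')[145:375,225:355]
cv2.imwrite('pics/tc.png',cv2.convertScaleAbs(cv2.resize(t,None,fx=2.9,fy=2.9,interpolation=cv2.INTER_CUBIC),alpha=1.8))
s=cv2.resize(s,None,fx=2.6,fy=2.6,interpolation=cv2.INTER_CUBIC)
cv2.imwrite('pics/sc.png',cv2.convertScaleAbs(s,alpha=1.4))
```

```text
(no output)
```

View pics/tc.png

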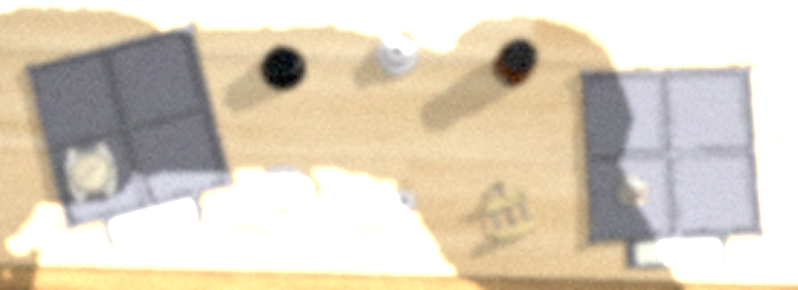

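View pics/sc.png

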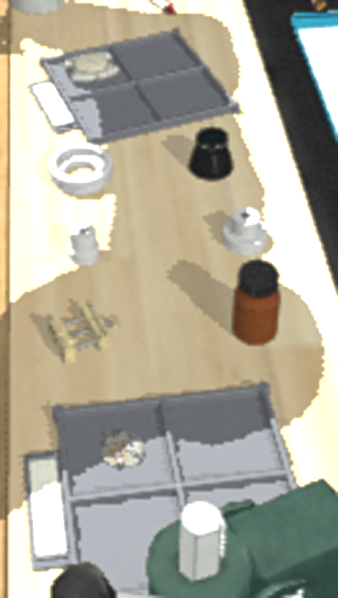

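The brightened crops show the wide pusher at the far side (tc 399,50) and the narrow one at the near side (tc 405,198). The watch and movement are each in the corner compartment beside the lip side of their trays. Next I'll turn these into positions using masks, and check them across both views.

```bash
cat > h.py <<'E'
import numpy as np,cv2
from scipy.spatial.transform import Rotation as R
def load(n): return dict(np.load(n))
def ray(f,uv):
    d=R.from_euler('xyz',f['orientation']).as_matrix()@np.linalg.inv(f['mtx'])@np.array([uv[0],uv[1],1.]);return np.array(f['xyz']),d
def plane(f,uv,z):
    o,d=ray(f,uv);return o+d*(z-o[2])/d[2]
def proj(f,p):
    q=f['mtx']@R.from_euler('xyz',f['orientation']).as_matrix().T@(np.array(p)-f['xyz']);return q[:2]/q[2]
def tri(f,a,g,b):
    o,d=ray(f,a);p,e=ray(g,b);A=np.stack([d,-e],1);t=np.linalg.lstsq(A,p-o,rcond=None)[0]
    x,y=o+d*t[0],p+e*t[1];return (x+y)/2,np.linalg.norm(x-y)
def blob(img,box,fn):
    x0,y0,x1,y1=box;c=img[y0:y1,x0:x1].astype(int);m=fn(c).astype(np.uint8)
    n,l,s,ce=cv2.connectedComponentsWithStats(m);k=1+np.argmax(s[1:,4]);return ce[k]+[x0,y0],s[k]+[x0,y0,0,0,0],(l==k)
E
python3 - <<'E'
from h import *
t=load('top0.npz');s=load('side0.npz')
print('cam R',np.round(R.from_euler('xyz',t['orientation']).as_matrix(),2))
T=lambda x,y:np.array([x/2.9+165,y/2.9+160]); S=lambda x,y:np.array([x/2.6+225,y/2.6+145])
dark=lambda c:c.max(2)<45
def white(c): return (c.max(2)-c.min(2)<28)&(c.min(2)>120)
for nm,box,fn,z in [('loupe',(250,170,278,197),dark,.02),('cap',(332,170,352,190),dark,.054),('wide',(292,168,313,190),lambda c:(c.max(2)-c.min(2)<35)&(c.min(2)>75),.01),('ring',(247,214,278,243),lambda c:(c.max(2)-c.min(2)<45)&(c.min(2)>90),.016),('narrow',(294,220,312,240),lambda c:(c.max(2)-c.min(2)<45)&(c.min(2)>90),.012)]:
    try:
        c,st,_=blob(t['image'],box,fn);print(nm,np.round(c,1),st,np.round(plane(t,c,z),4))
    except Exception as e:print(nm,e)
for nm,a,b in [('cap',T(519,54),S(261,273)),('loupe',T(284,66),S(213,137)),('wide',T(399,44),S(247,215)),('ring',T(285,197),S(80,160)),('narrow',T(405,196),S(84,231))]:
    p,e=tri(t,a,s,b);print(nm,np.round(p,4),round(e,4))
print('holder',np.round(plane(t,T(505,213),.01),4),np.round(plane(s,S(80,330),.01),4))
for nm,cs in [('W',[(30,68),(190,30),(230,185),(68,222)]),('M',[(583,72),(748,68),(760,232),(590,240)])]:
    P=np.array([plane(t,T(*c),.0085)[:2] for c in cs]);print(nm,np.round(P,4).tolist(),'c',np.round(P.mean(0),4),'sides',np.round([np.linalg.norm(P[i]-P[i-1]) for i in range(4)],3))
for nm,cs in [('Ws',[(45,62),(178,32),(238,105),(100,140)]),('Ms',[(57,410),(268,386)])]:
    print(nm,[np.round(plane(s,S(*c),.0085)[:2],4).tolist() for c in cs])
print('press left edge',plane(t,(445,215),.03), plane(t,(493,195),.1),'lever',plane(t,(548,230),.1))
E
```

```text
cam R [[ 0.02 -0.99  0.14]
 [-1.   -0.02  0.01]
 [-0.   -0.14 -0.99]]
loupe [262.1 183.1] [256 177  13  13 136] [0.5333 0.2436 0.02  ]
cap [342.9 180.2] [337 175  12  13 102] [0.5378 0.0624 0.054 ]
wide [300.4 179.7] [292 171  21  19 278] [0.5456 0.1554 0.01  ]
ring [262.2 224.8] [247 214  31  26 493] [0.4376 0.2405 0.016 ]
narrow [304.2 227.3] [294 220  18  16 161] [0.4346 0.1447 0.012 ]
cap [0.5416 0.0598 0.0526] 0.0003
loupe [0.534  0.2411 0.0312] 0.0036
wide [0.5508 0.1512 0.0255] 0.0046
ring [0.4299 0.2377 0.0194] 0.0007
narrow [0.4305 0.1441 0.0263] 0.0043
holder [0.4228 0.0647 0.01  ] [0.421  0.0613 0.01  ]
W [[0.53, 0.4456], [0.5641, 0.3187], [0.4398, 0.282], [0.4074, 0.4087]] c [0.4853 0.3638] sides [0.128 0.131 0.13  0.131]
M [[0.5374, 0.0031], [0.5438, -0.1287], [0.4128, -0.1359], [0.4033, -0.0024]] c [ 0.4743 -0.066 ] sides [0.134 0.132 0.131 0.134]
Ws [[0.4049, 0.4023], [0.5313, 0.4422], [0.5686, 0.3163], [0.4475, 0.2775]]
Ms [[0.4034, -0.0049], [0.5383, 0.0017]]
press left edge [ 0.46844008 -0.17078991  0.03      ] [ 0.50427116 -0.24940704  0.1       ] lever [ 0.43277883 -0.36134533  0.1       ]
```

Heights and sizes agree: cap top at 0.053, loupe at 0.031, wide pusher at 0.0255, and tray sides of about 0.132. I'll move above the ring, turn the closing line roughly along x, and look with the wrist camera.

```bash
python3 -m crank '{"linear":[[0.42,-0.69,0],[0.42,-0.69,0],[0.42,-0.69,0],[0.42,-0.69,0],[0.42,-0.69,0]],"delta_rot":[[0,0,-1],[0,0,-1],[0,0,-1],[0,0,-1],[0,0,-1]],"fingers":[1,1,1,1,1]}' 30
python3 -m crank '{"linear":[[0.42,-0.69,0],[0.42,-0.69,0],[0.42,-0.69,0],[0.42,-0.69,0],[0.42,-0.69,0]],"delta_rot":[[0,0,-1],[0,0,-1],[0,0,-1],[0,0,-1],[0,0,-1]],"fingers":[1,1,1,1,1]}'
cat > look.py <<'E'
import sys,cv2,numpy as np
from workcell import observe,grab_frame
n,o=sys.argv[1:3]
f=grab_frame(n);np.savez(o+'.npz',**f)
s=observe();print(n,np.round(f['xyz'],3),np.round(f['orientation'],3),'tcp',np.round(s['position'],4),np.round(s['tool_rot'],3),'t',round(float(s['clock']),2),'w',round(float(s['grip_width']),4),'ff',np.round(s['finger_force'],1))
if len(sys.argv)>3:
    x0,y0,x1,y1=map(int,sys.argv[3].split(','));im=f['image'][y0:y1,x0:x1,::-1];k=min(780/(x1-x0),590/(y1-y0));im=cv2.resize(im,None,fx=k,fy=k,interpolation=cv2.INTER_CUBIC);print('scale',k)
else: im=f['image'][:,:,::-1]
cv2.imwrite(f'pics/{o}.png',im)
E
python3 look.py wrist w1
```

```text
clock: 0.6
position: [0.3309, 0.4062, 0.2485]
tool_rot: [-3.141, 0.002, 2.244]
force: [-0.0, 0.7, 0.3]
grip_width: 0.0855
finger_force: 0.0
clock: 1.1
position: [0.435, 0.2336, 0.2485]
tool_rot: [3.141, 0.002, 1.72]
force: [-1.4, 1.8, 0.5]
grip_width: 0.0849
finger_force: 0.0
wrist [0.425 0.302 0.374] [ 2.865e+00 -1.000e-03  1.500e-01] tcp [0.4338 0.2362 0.2483] [3.141e+00 1.000e-03 1.725e+00] t 1.15 w 0.085 ff 0.0
```

View pics/w1.png

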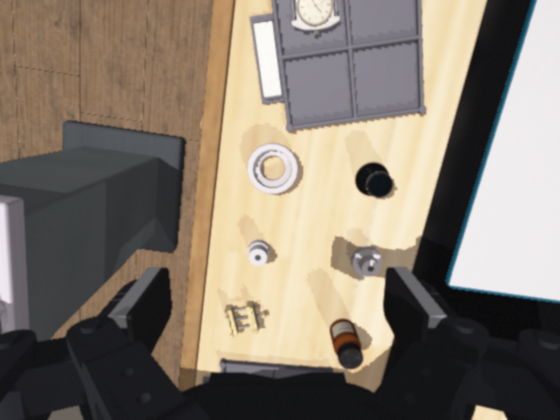

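The wrist view shows almost everything: ring at (273,169), loupe top (378,184), wide pusher (368,262), narrow pusher (258,254), holder (244,316), vial cap (350,356) and the watch tray's near corners (291,131) and (424,110). I'll measure from it and compare with the first estimates.

Run:
```python
from h import *
f=load('w1.npz')
g=f['image']
def m(box,fn,z,nm):
    c,s,_=blob(g,box,fn);print(nm,np.round(c,1),s,np.round(plane(f,c,z)[:2],4))
wh=lambda c:(c.max(2)-c.min(2)<30)&(c.min(2)>110)
m((240,138,306,200),wh,.014,'ring')
im=g[138:200,240:306];ms=((im.max(2).astype(int)-im.min(2)<40)&(im.min(2)>100)).astype(np.uint8)
cn=max(cv2.findContours(ms,cv2.RETR_EXTERNAL,cv2.CHAIN_APPROX_NONE)[0],key=cv2.contourArea)
c,r=cv2.minEnclosingCircle(cn);print(c[0]+240,c[1]+138,r,'ring',plane(f,(c[0]+240,c[1]+138),.013)[:2])
for nm,uv,z in [('ringv',(273,169),.014),('loupe',(378,184),.032),('wide',(369,264),.024),('narrow',(258.5,256),.024),('cap',(350,357),.054),('WcornA',(291,131),.0085),('WcornB',(425,110),.0085),('Wcross',(349,50),.0085)]:
    print(nm,np.round(plane(f,uv,z)[:2],4))
cv2.imwrite('pics/w1c.png',cv2.resize(g[135:375,215:425,::-1],None,fx=2.45,fy=2.45,interpolation=cv2.INTER_CUBIC))
```

```text
ring [272.4 168.7] [ 247  144   52   50 1572] [0.4294 0.2436]
272.69149017333984 168.47872352600098 26.10677146911621 ring [0.42963517 0.24365585]
ringv [0.43   0.2433]
loupe [0.5332 0.247 ]
wide [0.5458 0.1596]
narrow [0.4283 0.1511]
cap [0.5389 0.0646]
WcornA [0.4423 0.283 ]
WcornB [0.5696 0.3227]
Wcross [0.4844 0.365 ]
```

View pics/w1c.png

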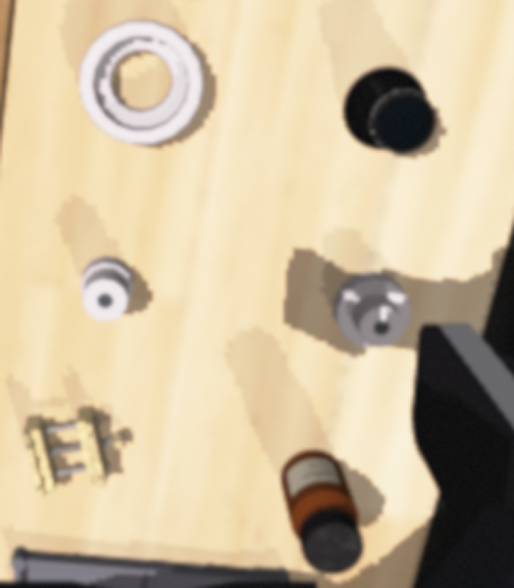

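Cropped detail: the wide pusher's spigot top is at crop (380,325), the holder's two jaw plates run nearly along world y, and both pushers stand upright. Top and wrist estimates agree within about 5 mm. Now I'll pick the ring at about (0.430, 0.241).

```bash
python3 -m crank '{"linear":[[-0.01,0.01,-0.2],[-0.01,0.01,-0.4],[-0.01,0.01,-0.6],[-0.01,0.01,-0.76],[-0.01,0.01,-0.76]],"delta_rot":[[0,0,0],[0,0,0],[0,0,0],[0,0,0],[0,0,0]],"fingers":[1,1,1,0.7,0.7]}' 30
python3 -m crank '{"linear":[[0,0,-0.04],[0,0,-0.08],[0,0,-0.12],[0,0,-0.14],[0,0,-0.14]],"delta_rot":[[0,0,0],[0,0,0],[0,0,0],[0,0,0],[0,0,0]],"fingers":[0.7,0.7,0.7,0.7,0.7]}' 30
python3 look.py wrist w2; python3 look.py side s2 200,130,360,250
```

```text
clock: 1.65
position: [0.4272, 0.2409, 0.0542]
tool_rot: [-3.134, 0.003, 1.732]
force: [-0.1, 0.1, 1.6]
grip_width: 0.073
finger_force: 0.0
clock: 2.15
position: [0.4299, 0.2416, 0.0231]
tool_rot: [-3.141, 0.0, 1.731]
force: [-0.5, -0.0, 0.9]
grip_width: 0.0727
finger_force: 0.0
wrist [0.419 0.31  0.149] [2.867 0.    0.16 ] tcp [0.43   0.2416 0.0235] [ 3.142 -0.     1.73 ] t 2.2 w 0.0727 ff 0.0
side [ 0.419 -0.477  0.562] [-2.227  0.01  -0.088] tcp [0.4301 0.2417 0.0236] [ 3.141 -0.     1.731] t 2.25 w 0.0728 ff 0.0
scale 4.875
```

View pics/s2.png

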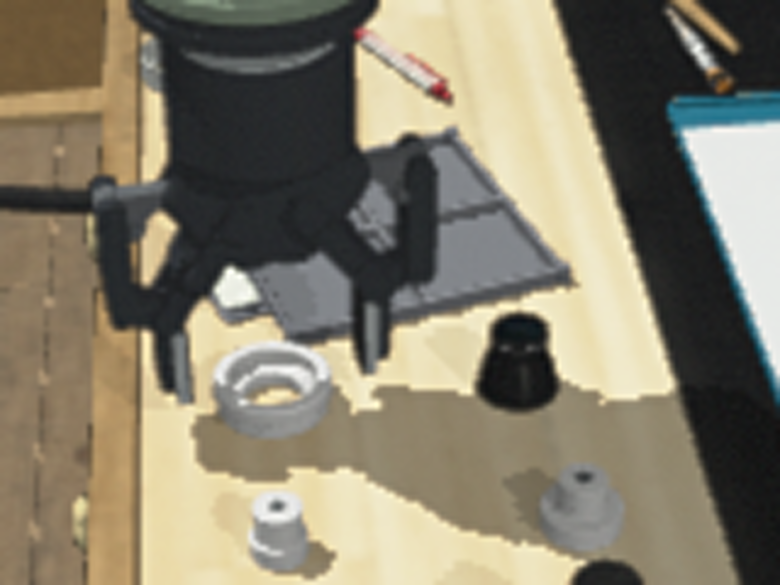

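The open fingers straddle the ring (rim at crop 272,375) with clearance on both sides. Closing now.

```bash
python3 - <<'E'
from h import *
s=load('s2.npz')
for uv,x in (((276.3,206.3),.466),((238,212),.394)):
    o,d=ray(s,uv); 
    t=(x-o[0])/d[0]; ty=(.243-o[1])/d[1]; print(o+d*ty)
E
python3 -m crank '{"linear":[[0,0,0],[0,0,0],[0,0,0],[0,0,0],[0,0,0]],"delta_rot":[[0,0,0],[0,0,0],[0,0,0],[0,0,0],[0,0,0]],"fingers":[0.2,-0.2,-0.2,-0.2,-0.2]}' 30
python3 look.py side s3 210,170,310,245
```

```text
[0.47230057 0.243      0.01264576]
[0.39213224 0.243      0.00387252]
clock: 2.75
position: [0.4302, 0.2417, 0.0239]
tool_rot: [3.141, -0.0, 1.73]
force: [-2.7, -1.2, 10.9]
grip_width: 0.0482
finger_force: 29.3
side [ 0.419 -0.477  0.562] [-2.227  0.01  -0.088] tcp [0.4302 0.2417 0.024 ] [ 3.141 -0.     1.73 ] t 2.8 w 0.048 ff 29.3
scale 7.8
```

View pics/s3.png

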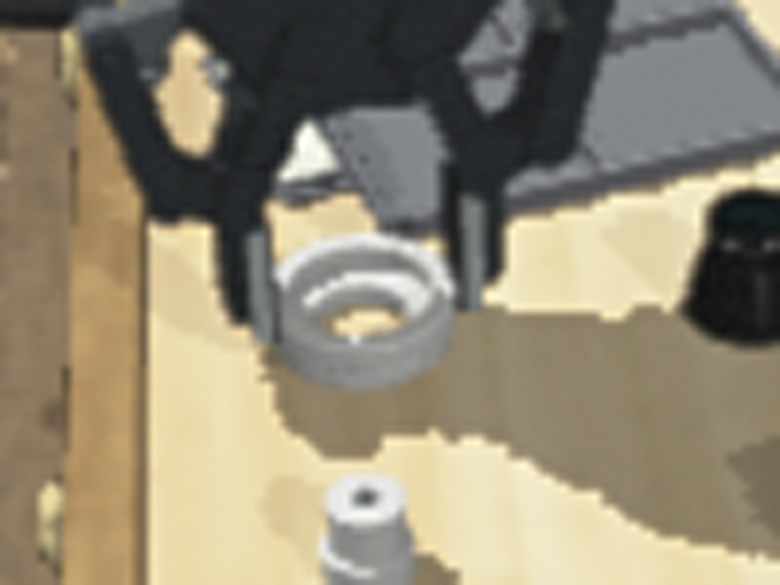

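Grip is 29 N at a 48 mm width, with both pads on the ring. I'll lift a little and check that it hangs level.

```bash
python3 -m crank '{"linear":[[0,0,0.05],[0,0,0.1],[0,0,0.15],[0,0,0.2],[0,0,0.2]],"delta_rot":[[0,0,0],[0,0,0],[0,0,0],[0,0,0],[0,0,0]],"fingers":[-0.2,-0.2,-0.2,-0.2,-0.2]}' 30
python3 - <<'E'
import cv2,numpy as np
from workcell import grab_frame
a=grab_frame('side');b=grab_frame('wrist');np.savez('s4.npz',**a);np.savez('w4.npz',**b)
x=cv2.resize(a['image'][140:240,200:310,::-1],(440,400),interpolation=cv2.INTER_CUBIC)
y=cv2.resize(b['image'][200:420,190:400,::-1],(358,400),interpolation=cv2.INTER_CUBIC)
cv2.imwrite('pics/s4.png',np.hstack([x,y]))
E
```

```text
clock: 3.3
position: [0.4306, 0.2421, 0.0752]
tool_rot: [3.139, -0.001, 1.731]
force: [-0.2, 0.9, -0.8]
grip_width: 0.0482
finger_force: 31.0
```

View pics/s4.png

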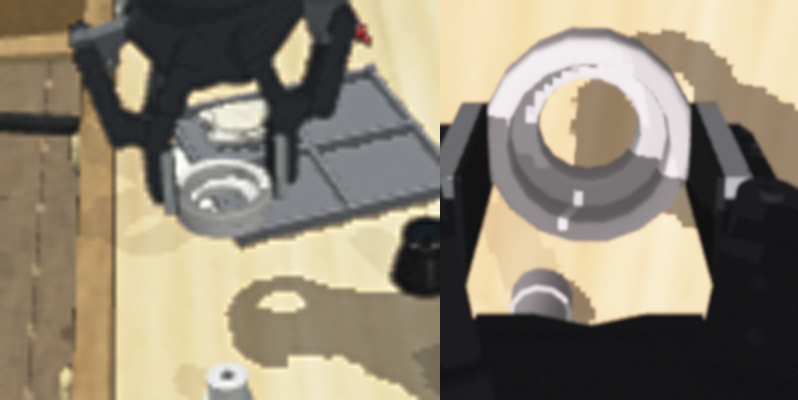

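The ring hangs level, gripped on its lower half, centre at about wrist pixel (278,274). I'll move above compartment (+33,-33) and measure the tray and ring from there.

```bash
python3 -m crank '{"linear":[[0,0,0.15],[0.1,0.1,0.2],[0.2,0.2,0.2],[0.3,0.3,0.2],[0.38,0.39,0.2]],"delta_rot":[[0,0,0],[0,0,0],[0,0,0],[0,0,0],[0,0,0]],"fingers":[-0.2,-0.2,-0.2,-0.2,-0.2]}' 30
python3 -m crank '{"linear":[[0,0,0],[0,0,0],[0,0,0]],"delta_rot":[[0,0,0],[0,0,0],[0,0,0]],"fingers":[-0.2,-0.2,-0.2]}' 30
python3 - <<'E'
from h import *
f=load('w4.npz');print('ring-tcp',plane(f,(278,274),.067)-[.4304,.242,.075])
E
python3 look.py wrist w5
```

```text
clock: 3.9
position: [0.5258, 0.3401, 0.1227]
tool_rot: [-3.141, 0.0, 1.731]
force: [-0.3, -0.4, 0.0]
grip_width: 0.048
finger_force: 31.5
clock: 4.2
position: [0.5243, 0.3382, 0.1227]
tool_rot: [-3.14, 0.001, 1.73]
force: [0.4, -1.0, -0.6]
grip_width: 0.0484
finger_force: 31.5
ring-tcp [ 3.07102764e-05  4.64604754e-03 -8.00000000e-03]
wrist [0.514 0.407 0.249] [2.866e+00 1.000e-03 1.600e-01] tcp [0.5244 0.3383 0.123 ] [-3.141e+00  1.000e-03  1.730e+00] t 4.25 w 0.0486 ff 31.5
```

View pics/w5.png

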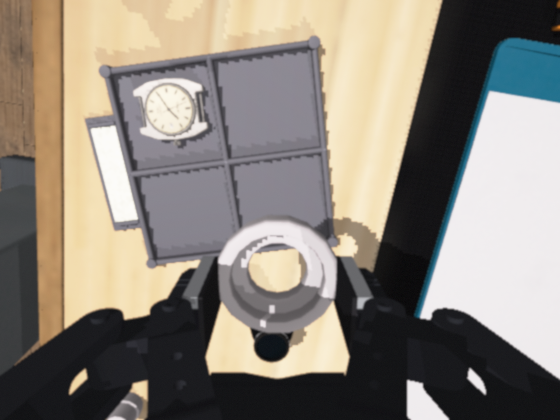

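The watch tray is fully visible: corners at (105,71), (314,43), (333,243) and (152,264), cross at (229,161), with the held ring at about (277,272). I'll work out the offset.

Run:
```python
from h import *
f=load('w5.npz')
P=np.array([plane(f,c,.0085)[:2] for c in [(105,71),(314,43),(333,243),(152,264)]]);c=P.mean(0)
X=(P[1]+P[2]-P[0]-P[3])/2;Y=(P[0]+P[1]-P[2]-P[3])/2
print(P.round(4).tolist(),c,'cross',plane(f,(229,161),.0085)[:2],'size',np.linalg.norm(X),np.linalg.norm(Y),'yaw',np.arctan2(X[1],X[0]),np.arctan2(-Y[0],Y[1]))
y=np.arctan2(X[1],X[0]);Rz=np.array([[np.cos(y),-np.sin(y)],[np.sin(y),np.cos(y)]])
for q in((.033,.033),(.033,-.033),(-.033,-.033)):print(q,c+Rz@q)
im=f['image'].astype(int)[215:340,212:342];m=((im.max(2)-im.min(2)<30)&(im.min(2)>90)).astype(np.uint8)
cn=max(cv2.findContours(m,0,1)[0],key=cv2.contourArea);(u,v),r=cv2.minEnclosingCircle(cn);u+=212;v+=215
print('ring',u,v,r,'at',plane(f,(u,v),.123-.024+.013)[:2])
```

```text
[[0.4031, 0.4121], [0.5299, 0.4489], [0.5679, 0.3218], [0.4409, 0.2847]] [0.48542579 0.36686703] cross [0.48708591 0.36827583] size 0.13218869892161378 0.13282212236484728 yaw 0.28316761718837985 0.2893799908577669
(0.033, 0.033) [0.50789142 0.40777296]
(0.033, -0.033) [0.52633173 0.3444014 ]
(-0.033, -0.033) [0.46296016 0.32596109]
ring 272.0 260.0 75.0000991821289 at [0.52124935 0.34702163]
```

```bash
python3 -m crank '{"linear":[[0.01,0.005,-0.1],[0.01,0.005,-0.2],[0.01,0.005,-0.3],[0.01,0.005,-0.34],[0.01,0.005,-0.355]],"delta_rot":[[0,0,0],[0,0,0],[0,0,0],[0,0,0],[0,0,0]],"fingers":[-0.2,-0.2,-0.2,-0.2,-0.2]}' 30
python3 -m crank '{"linear":[[0,0,-0.01],[0,0,-0.02],[0,0,-0.025],[0,0,-0.025],[0,0,-0.025]],"delta_rot":[[0,0,0],[0,0,0],[0,0,0],[0,0,0],[0,0,0]],"fingers":[-0.2,-0.2,-0.2,-0.2,-0.2]}' 30
```

```text
clock: 4.75
position: [0.527, 0.3397, 0.0339]
tool_rot: [-3.14, 0.001, 1.73]
force: [0.2, 0.1, -0.7]
grip_width: 0.0478
finger_force: 31.5
clock: 5.25
position: [0.5275, 0.3405, 0.0287]
tool_rot: [3.141, -0.0, 1.731]
force: [0.7, -0.1, -0.4]
grip_width: 0.0482
finger_force: 31.5
```

```bash
python3 -m crank '{"linear":[[0,0,-0.004],[0,0,-0.008],[0,0,-0.012],[0,0,-0.012]],"delta_rot":[[0,0,0],[0,0,0],[0,0,0],[0,0,0]],"fingers":[-0.2,-0.2,-0.2,-0.2]}' 30
python3 look.py side s6 210,140,330,230
```

```text
clock: 5.65
position: [0.5276, 0.3404, 0.0264]
tool_rot: [3.141, -0.001, 1.73]
force: [-6.3, -2.9, 20.0]
grip_width: 0.0482
finger_force: 34.0
side [ 0.419 -0.477  0.562] [-2.227  0.01  -0.088] tcp [0.5276 0.3404 0.0264] [ 3.141 -0.     1.73 ] t 5.7 w 0.0484 ff 34.0
scale 6.5
```

View pics/s6.png

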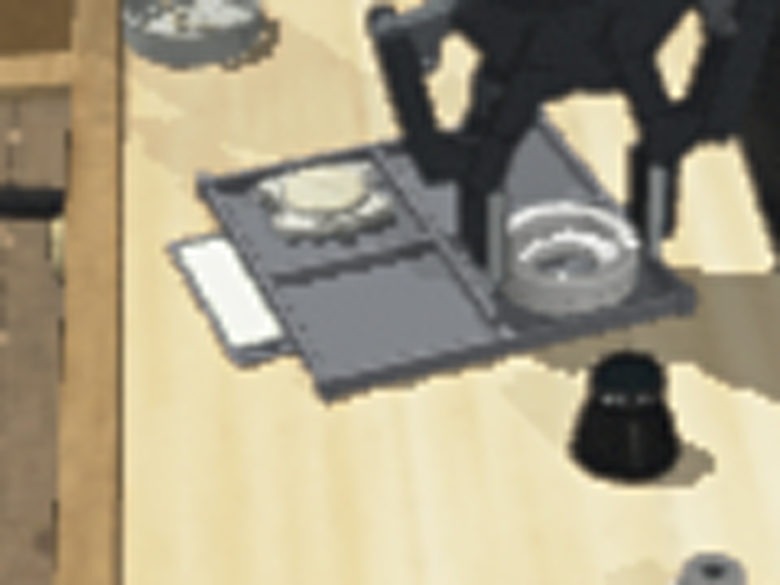

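The ring sits within the compartment and the contact height is exactly 2.5 mm above the pick height, so it is on the floor. Release, back off and re-measure.

```bash
python3 -m crank '{"linear":[[0,0,0],[0,0,0],[0,0,0],[0,0,0.02],[0,0,0.06]],"delta_rot":[[0,0,0],[0,0,0],[0,0,0],[0,0,0],[0,0,0]],"fingers":[0.3,0.45,0.45,0.45,0.5]}' 30
python3 -m crank '{"linear":[[0,0,0.15],[0,0,0.3],[0,-0.16,0.5],[0,-0.3,0.6],[0,-0.3,0.6]],"delta_rot":[[0,0,0],[0,0,0],[0,0,0],[0,0,0],[0,0,0]],"fingers":[0.5,0.5,0.5,0.5,0.5]}' 30
python3 -m crank '{"linear":[[0,0,0],[0,0,0],[0,0,0]],"delta_rot":[[0,0,0],[0,0,0],[0,0,0]],"fingers":[0,0,0]}' 30
python3 look.py wrist w7
```

```text
clock: 6.2
position: [0.5271, 0.3401, 0.0402]
tool_rot: [-3.141, 0.001, 1.731]
force: [-0.7, -0.6, 0.5]
grip_width: 0.0638
finger_force: 0.0
clock: 6.7
position: [0.5294, 0.2611, 0.1952]
tool_rot: [3.136, -0.001, 1.726]
force: [0.9, 0.5, 0.9]
grip_width: 0.0641
finger_force: 0.0
clock: 7.0
position: [0.5268, 0.2663, 0.1894]
tool_rot: [-3.14, 0.0, 1.732]
force: [0.1, 0.8, 0.6]
grip_width: 0.0429
finger_force: 0.0
wrist [0.516 0.335 0.315] [2.867e+00 2.000e-03 1.620e-01] tcp [0.5269 0.2662 0.1894] [-3.14   0.     1.732] t 7.05 w 0.0426 ff 0.0
```

View pics/w7.png

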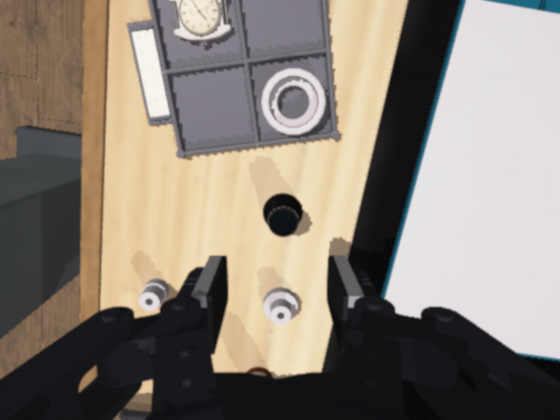

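The ring lies flat in its compartment, centred at about (294,101). The wide pusher's disc is at (281,306) with its spigot top at about (281,315), and the loupe is at (283,215). Measuring ring and pusher from this settled view.

Run:
```python
from h import *
f=load('w7.npz');g=f['image'].astype(int)
def circ(box,lo,sat,z,nm):
    x0,y0,x1,y1=box;im=g[y0:y1,x0:x1];m=((im.max(2)-im.min(2)<sat)&(im.min(2)>lo)).astype(np.uint8)
    cn=max(cv2.findContours(m,0,1)[0],key=cv2.contourArea);(u,v),r=cv2.minEnclosingCircle(cn);u+=x0;v+=y0
    p=plane(f,(u,v),z);print(nm,round(u,1),round(v,1),round(r,1),'bbox',np.array(cv2.boundingRect(cn))+[x0,y0,0,0],p.round(4),'r mm',r/f['mtx'][0,0]*np.linalg.norm(p-f['xyz'])*1000)
circ((258,64,330,138),115,35,.0185,'ring')
circ((255,280,310,330),85,40,.012,'wide')
for uv,z in(((281,315),.024),((283,217),.032)):print(uv,plane(f,uv,z).round(4))
```

```text
ring 292.0 97.5 45.6 bbox [258  64  68  71] [0.5262 0.3453 0.0185] r mm 37.933503948574824
wide 280.5 305.9 19.2 bbox [263 287  37  39] [0.5482 0.157  0.012 ] r mm 18.94633102071039
(281, 315) [0.5489 0.1547 0.024 ]
(283, 217) [0.5346 0.2506 0.032 ]
```

```bash
python3 -m crank '{"linear":[[0.04,-0.2,0],[0.086,-0.4,0],[0.086,-0.44,-0.15],[0.086,-0.44,-0.35],[0.086,-0.44,-0.45]],"delta_rot":[[0,0,0],[0,0,0],[0,0,0],[0,0,0],[0,0,0]],"fingers":[0,0,0,0,0]}' 30
python3 -m crank '{"linear":[[0,0,-0.05],[0,0,-0.1],[0,0,-0.14],[0,0,-0.175],[0,0,-0.175]],"delta_rot":[[0,0,0],[0,0,0],[0,0,0],[0,0,0],[0,0,0]],"fingers":[0,0,0,0,0]}' 30
python3 -m crank '{"linear":[[0,0,0],[0,0,0],[0,0,0],[0,0,0],[0,0,0]],"delta_rot":[[0,0,0],[0,0,0],[0,0,0],[0,0,0],[0,0,0]],"fingers":[0,-0.7,-0.7,-0.7,-0.7]}' 30
python3 look.py wrist w8
```

```text
clock: 7.55
position: [0.5473, 0.1549, 0.074]
tool_rot: [-3.138, 0.001, 1.73]
force: [-0.4, 0.4, 0.2]
grip_width: 0.0423
finger_force: 0.0
clock: 8.05
position: [0.5487, 0.1555, 0.0336]
tool_rot: [-3.141, 0.0, 1.731]
force: [-0.2, -0.5, -0.8]
grip_width: 0.0426
finger_force: 0.0
clock: 8.55
position: [0.5493, 0.1554, 0.0347]
tool_rot: [3.141, -0.0, 1.731]
force: [-0.6, -1.1, 7.1]
grip_width: 0.0172
finger_force: 29.1
wrist [0.539 0.224 0.161] [ 2.867e+00 -1.000e-03  1.600e-01] tcp [0.5493 0.1555 0.0347] [ 3.141 -0.     1.731] t 8.6 w 0.0169 ff 29.1
```

Grip is on the spigot (29 N). I'll lift and stop just short of the ring, so that the pusher and ring are both measured in one view.

```bash
python3 -m crank '{"linear":[[0,0,0.1],[0,0,0.25],[-0.04,0.15,0.35],[-0.088,0.3,0.35],[-0.088,0.46,0.35]],"delta_rot":[[0,0,0],[0,0,0],[0,0,0],[0,0,0],[0,0,0]],"fingers":[-0.7,-0.7,-0.7,-0.7,-0.7]}' 30
python3 -m crank '{"linear":[[0,0.05,0],[0,0.05,0],[0,0.05,0],[0,0.05,0],[0,0.05,0]],"delta_rot":[[0,0,0],[0,0,0],[0,0,0],[0,0,0],[0,0,0]],"fingers":[-0.7,-0.7,-0.7,-0.7,-0.7]}' 30
python3 look.py wrist w9 180,60,400,360
```

```text
clock: 9.1
position: [0.5261, 0.2717, 0.123]
tool_rot: [3.141, -0.001, 1.73]
force: [1.6, 0.0, -1.0]
grip_width: 0.0169
finger_force: 29.4
clock: 9.6
position: [0.5273, 0.2815, 0.1216]
tool_rot: [-3.142, 0.0, 1.729]
force: [-0.0, 0.6, -0.4]
grip_width: 0.0167
finger_force: 29.4
wrist [0.517 0.35  0.248] [2.867 0.    0.158] tcp [0.5272 0.2818 0.1216] [3.142 0.    1.729] t 9.65 w 0.0177 ff 29.4
scale 1.9666666666666666
```

View pics/w9.png

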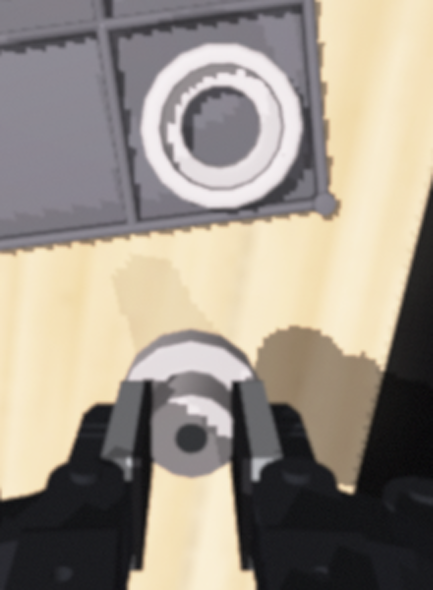

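The ring's outer circle is centred at crop (221,125), which is (292.4,123.6) in the full frame. The pusher's spigot hole is at crop (191,437), or (277.1,282.2), and it looks upright in the grip.

Run:
```python
from h import *
f=load('w9.npz');g=f['image']
hsv=cv2.cvtColor(g,cv2.COLOR_RGB2HSV);m=cv2.inRange(g,(165,165,165),(255,255,255))&cv2.inRange(hsv,(0,0,0),(180,35,255));m[:, :240]=0;m[:,338:]=0;m[170:]=0
cn=max(cv2.findContours(m,0,1)[0],key=cv2.contourArea);e=cv2.fitEllipse(cv2.convexHull(cn));print('ellipse',np.round(e[0],1),np.round(e[1],1))
for c in (e[0],(292.4,123.6)):
    r=plane(f,c,.0185);print('ring',r.round(4),'diam',np.mean(e[1])/f['mtx'][0,0]*np.linalg.norm(r-f['xyz']))
p=plane(f,(277.1,282.2),.111);print('pusher',p.round(4),'rel tcp',p[:2]-[.5272,.2818]);print('delta',(plane(f,e[0],.0185)-p)[:2],(plane(f,(292.4,123.6),.0185)-p)[:2])
f=load('w7.npz');g=f['image'];m=cv2.inRange(g,(150,150,150),(255,255,255));m[:, :258]=0;m[:,329:]=0;m[140:]=0;m[:66]=0
cn=max(cv2.findContours(m,0,1)[0],key=cv2.contourArea);e=cv2.fitEllipse(cv2.convexHull(cn));print(np.round(e[0],1),e[1],plane(f,e[0],.0185))
```

```text
ellipse [291.9 123.2] [81.7 84. ]
ring [0.5272 0.3431 0.0185] diam 0.05313493738081488
ring [0.5276 0.3429 0.0185] diam 0.05314001754459264
pusher [0.5279 0.2808 0.111 ] rel tcp [ 0.00068907 -0.00103817]
delta [-0.00064869  0.06230409] [-0.00028162  0.06214302]
[292.8 100.9] (64.1896743774414, 67.07025146484375) [0.52726298 0.34289138 0.0185    ]
```

```bash
python3 -m crank '{"linear":[[0,0.1,0],[0,0.2,0],[0,0.25,-0.08],[0,0.25,-0.18],[0,0.25,-0.26]],"delta_rot":[[0,0,0],[0,0,0],[0,0,0],[0,0,0],[0,0,0]],"fingers":[-0.7,-0.7,-0.7,-0.7,-0.7]}' 30
python3 -m crank '{"linear":[[0,0,0],[0,0,0],[0,0,0]],"delta_rot":[[0,0,0],[0,0,0],[0,0,0]],"fingers":[-0.7,-0.7,-0.7]}' 30
python3 look.py wrist w10 200,180,360,330
```

```text
clock: 10.15
position: [0.5267, 0.3451, 0.0554]
tool_rot: [-3.141, 0.0, 1.731]
force: [-0.8, 0.2, -0.2]
grip_width: 0.017
finger_force: 29.4
clock: 10.45
position: [0.5276, 0.3454, 0.0578]
tool_rot: [3.14, -0.001, 1.73]
force: [0.1, -0.8, -1.1]
grip_width: 0.0169
finger_force: 29.4
wrist [0.517 0.414 0.184] [ 2.868e+00 -1.000e-03  1.600e-01] tcp [0.5275 0.3455 0.0578] [ 3.14e+00 -1.00e-03  1.73e+00] t 10.5 w 0.0169 ff 29.4
scale 3.933333333333333
```

View pics/w10.png

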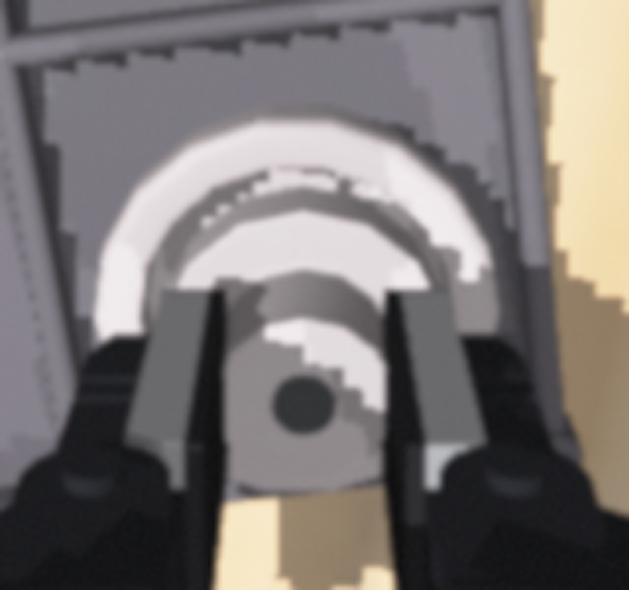

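The disc (far edge at crop 305,210) lies inside the ring (outer far edge at crop 290,118, sides 95..497). I'll compute the residual offset from these edges.

Run:
```python
from h import *
f=load('w10.npz');k=3.9333
P=lambda x,y,z:plane(f,(200+x/k,180+y/k),z)[:2]
e=np.array([np.cos(.16),np.sin(.16)]);n=np.array([-np.sin(.16),np.cos(.16)])
o=f['xyz'][:2]
pr=lambda p:np.array([(p-[.5275,.3455])@e,(p-[.5275,.3455])@n]).round(4)
print('ring far',pr(P(296,118,.0185))-[0,.026],'L/R',pr(P(95,320,.0185)),pr(P(497,310,.0185)))
for z in(.0325,.034):print('disc far',pr(P(305,210,z))-[0,.017],'L/R',pr(P(178,285,z)),pr(P(430,285,z)))
print('spigot hole',pr(P(303,405,.047)))
```

```text
ring far [-0.0003 -0.0035] L/R [-0.0259 -0.0042] [ 0.0252 -0.0028]
disc far [ 0.0008 -0.0014] L/R [-0.0139  0.0064] [0.0153 0.0064]
disc far [ 0.0008 -0.0009] L/R [-0.0137  0.007 ] [0.0151 0.007 ]
spigot hole [ 0.0006 -0.0014]
```

The pusher is about 2 mm too far in +y and 1 mm in +x. I'll correct and lower it.

```bash
python3 -m crank '{"linear":[[-0.003,-0.008,0],[-0.003,-0.008,0],[-0.003,-0.008,-0.015],[-0.003,-0.008,-0.025],[-0.003,-0.008,-0.03]],"delta_rot":[[0,0,0],[0,0,0],[0,0,0],[0,0,0],[0,0,0]],"fingers":[-0.7,-0.7,-0.7,-0.7,-0.7]}' 30
python3 -m crank '{"linear":[[0,0,-0.008],[0,0,-0.016],[0,0,-0.022],[0,0,-0.022]],"delta_rot":[[0,0,0],[0,0,0],[0,0,0],[0,0,0]],"fingers":[-0.7,-0.7,-0.7,-0.7]}' 30
```

```text
clock: 11.0
position: [0.526, 0.3433, 0.0486]
tool_rot: [-3.141, 0.0, 1.731]
force: [0.1, 0.4, 0.0]
grip_width: 0.0171
finger_force: 29.4
clock: 11.4
position: [0.5264, 0.3435, 0.0452]
tool_rot: [3.141, -0.001, 1.73]
force: [-9.2, -5.5, 31.8]
grip_width: 0.017
finger_force: 32.6
```

Contact came at exactly the expected ledge height (0.0347 + 0.0105 = 0.0452). Release, retreat, and move towards the loupe.

```bash
python3 -m crank '{"linear":[[0,0,0.005],[0,0,0.005],[0,0,0.01],[0,0,0.06],[0,0,0.15]],"delta_rot":[[0,0,0],[0,0,0],[0,0,0],[0,0,0],[0,0,0]],"fingers":[-0.3,-0.3,-0.2,-0.2,-0.2]}' 30
python3 -m crank '{"linear":[[0,0,0.2],[0.01,-0.15,0.35],[0.015,-0.3,0.43],[0.015,-0.39,0.43],[0.015,-0.39,0.43]],"delta_rot":[[0,0,0],[0,0,0],[0,0,0],[0,0,0],[0,0,0]],"fingers":[0,0,0,0,0]}' 30
python3 -m crank '{"linear":[[0,0,0],[0,0,0],[0,0,0]],"delta_rot":[[0,0,0],[0,0,0],[0,0,0]],"fingers":[0,0,0]}' 30
python3 look.py wrist w11 130,30,410,330
```

```text
clock: 11.9
position: [0.5256, 0.3429, 0.0808]
tool_rot: [-3.14, 0.001, 1.731]
force: [-0.1, -0.4, 1.0]
grip_width: 0.0345
finger_force: 0.0
clock: 12.4
position: [0.5307, 0.2424, 0.1904]
tool_rot: [3.14, 0.0, 1.726]
force: [-0.2, 1.2, 0.0]
grip_width: 0.0429
finger_force: 0.0
clock: 12.7
position: [0.5296, 0.2468, 0.1883]
tool_rot: [-3.141, 0.0, 1.732]
force: [0.2, 0.3, -0.0]
grip_width: 0.0429
finger_force: 0.0
wrist [0.519 0.315 0.314] [2.867e+00 1.000e-03 1.610e-01] tcp [0.5297 0.2466 0.1882] [-3.141  0.     1.732] t 12.75 w 0.0427 ff 0.0
scale 1.9666666666666666
```

View pics/w11.png

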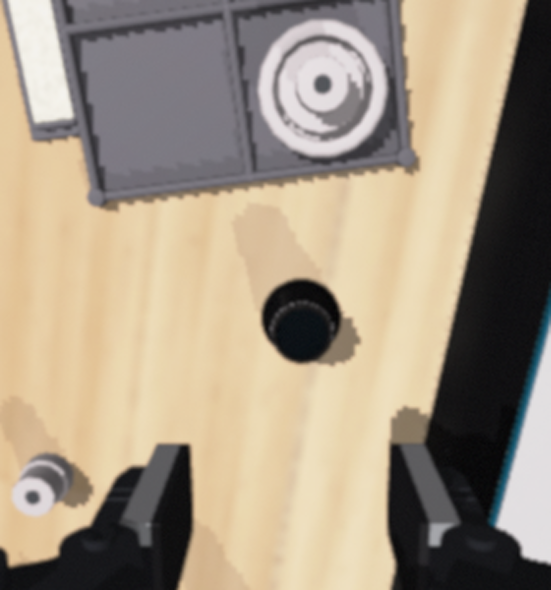

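The pusher is nested concentrically in the ring, with its hole at crop (323,84) and the ring centred at (322,87). The loupe's top is at crop (302,333).

My picture count is now 15, one over the limit of 14. I won't view any more, so from here I work from numbers only.

Run:
```python
from h import *
f=load('w11.npz');g=f['image'];print('top',plane(f,(283.5,199.3),.032).round(4))
m=(g.max(2)<60).astype(np.uint8);m[:165]=0;m[222:]=0;m[:,:255]=0;m[:,320:]=0
n,l,s,c=cv2.connectedComponentsWithStats(m);k=1+np.argmax(s[1:,4]);x,y,w,h=s[k][:4];print(s[k])
print('far edge base',plane(f,(x+w/2,y),0).round(4),'near edge top',plane(f,(x+w/2,y+h),.032).round(4),'L/R',plane(f,(x,y+19),.008).round(4),plane(f,(x+w,y+19),.008).round(4))
```

```text
top [0.5354 0.2464 0.032 ]
[ 264  173   39   41 1182]
far edge base [0.5333 0.2623 0.    ] near edge top [0.5374 0.2341 0.032 ] L/R [0.5188 0.2443 0.008 ] [0.5526 0.2498 0.008 ]
```

```bash
python3 -m crank '{"linear":[[0.024,-0.004,-0.1],[0.024,-0.004,-0.3],[0.024,-0.004,-0.45],[0.024,-0.004,-0.53],[0.024,-0.004,-0.585]],"delta_rot":[[0,0,0],[0,0,0],[0,0,0],[0,0,0],[0,0,0]],"fingers":[0.2,0.2,0.2,0.2,0.2]}' 30
python3 -m crank '{"linear":[[0,0,0],[0,0,0],[0,0,0],[0,0,0],[0,0,0]],"delta_rot":[[0,0,0],[0,0,0],[0,0,0],[0,0,0],[0,0,0]],"fingers":[0.2,-0.2,-0.6,-0.6,-0.6]}' 30
python3 -m crank '{"linear":[[0,0,0],[0,0,0.05],[0,0,0.15],[0,0,0.3],[0,0,0.45]],"delta_rot":[[0,0,0],[0,0,0],[0,0,0],[0,0,0],[0,0,0]],"fingers":[-0.6,-0.6,-0.6,-0.6,-0.6]}' 30
```

```text
clock: 13.25
position: [0.5352, 0.2449, 0.0403]
tool_rot: [-3.139, 0.001, 1.731]
force: [0.4, 0.0, 0.3]
grip_width: 0.0512
finger_force: 0.0
clock: 13.75
position: [0.5366, 0.2452, 0.0437]
tool_rot: [3.14, -0.001, 1.731]
force: [-1.4, -0.2, 7.2]
grip_width: 0.024
finger_force: 29.1
clock: 14.25
position: [0.5358, 0.2447, 0.1572]
tool_rot: [3.141, -0.0, 1.73]
force: [0.0, 0.7, 0.4]
grip_width: 0.024
finger_force: 29.5
```

The loupe is held. I'll carry it over the movement tray and measure the tray numerically from the wrist view.

```bash
python3 -m crank '{"linear":[[-0.02,-0.2,0],[-0.04,-0.4,0],[-0.06,-0.6,0],[-0.08,-0.8,0],[-0.1,-1,0]],"delta_rot":[[0,0,0],[0,0,0],[0,0,0],[0,0,0],[0,0,0]],"fingers":[-0.6,-0.6,-0.6,-0.6,-0.6]}' 30
python3 -m crank '{"linear":[[0,-0.2,0],[0,-0.37,0],[0,-0.37,0],[0,-0.37,0],[0,-0.37,0]],"delta_rot":[[0,0,0],[0,0,0],[0,0,0],[0,0,0],[0,0,0]],"fingers":[-0.6,-0.6,-0.6,-0.6,-0.6]}' 30
python3 look.py wrist w12
python3 - <<'E'
from h import *
f=load('w12.npz');g=f['image'];hsv=cv2.cvtColor(g,cv2.COLOR_RGB2HSV)
P=[(.5374,.0031),(.5438,-.1287),(.4128,-.1359),(.4033,-.0024)]
print('expected corner px',[proj(f,(*p,.0085)).round(0).tolist() for p in P])
m=((hsv[...,1]<60)&(hsv[...,2]>45)&(hsv[...,2]<170)).astype(np.uint8)
np.set_printoptions(linewidth=200)
n,l,s,c=cv2.connectedComponentsWithStats(cv2.morphologyEx(m,cv2.MORPH_OPEN,np.ones((3,3))))
for k in np.argsort(-s[1:,4])[:5]+1:
    cn=max(cv2.findContours((l==k).astype(np.uint8),0,1)[0],key=cv2.contourArea);print(s[k],cv2.approxPolyDP(cn,6,True)[:,0].tolist())
E
```

```text
clock: 14.75
position: [0.5107, -0.0057, 0.1562]
tool_rot: [3.14, -0.0, 1.731]
force: [1.8, 0.1, -0.2]
grip_width: 0.0238
finger_force: 29.5
clock: 15.25
position: [0.5113, -0.0955, 0.1554]
tool_rot: [3.141, -0.0, 1.732]
force: [0.7, 0.1, -1.7]
grip_width: 0.0234
finger_force: 29.5
wrist [ 0.501 -0.027  0.282] [ 2.867e+00 -1.000e-03  1.610e-01] tcp [ 0.5113 -0.0952  0.1553] [ 3.141 -0.     1.732] t 15.3 w 0.0238 ff 29.5
expected corner px [[334.0, 75.0], [309.0, 246.0], [148.0, 230.0], [146.0, 50.0]]
[  118    47   220   193 30695] [[145, 47], [145, 90], [118, 89], [118, 96], [144, 100], [141, 183], [122, 180], [118, 138], [119, 191], [144, 196], [141, 230], [242, 239], [259, 219], [283, 215], [312, 234], [336, 70]]
[    0     0    79   137 10306] [[0, 0], [0, 127], [78, 136], [78, 0]]
[   0  328   76   60 2531] [[0, 387], [75, 338], [0, 328]]
[  0 310  76  23 994] [[0, 310], [1, 323], [75, 332], [72, 320]]
[495   0  65 106 702] [[559, 0], [495, 105], [532, 57]]
```

Run:
```python
from h import *
f=load('w12.npz')
P=np.array([plane(f,c,.0085)[:2] for c in [(145,47),(336,71),(312.5,240),(141,230)]])
X=P[1]-P[0];Y=P[0]-P[3];print(P.round(4).tolist(),'L',np.linalg.norm(X),np.linalg.norm(Y),'bottom',np.linalg.norm(P[2]-P[3]))
y=(np.arctan2(X[1],X[0])+np.arctan2(-Y[0],Y[1]))/2
c=(P[1]+P[3])/2;print(c,P.mean(0),np.arctan2(X[1],X[0]),np.arctan2(-Y[0],Y[1]))
Rz=np.array([[np.cos(y),-np.sin(y)],[np.sin(y),np.cos(y)]])
for q in((.033,.033),(.033,-.033),(-.033,-.033)):print(q,(c+Rz@q).round(4))
```

```text
[[0.4024, -0.0003], [0.5381, 0.0057], [0.5456, -0.1233], [0.4076, -0.137]] L 0.13584625363256958 0.13675845247453453 bottom 0.13863103788496234
[ 0.47284636 -0.06562923] [ 0.47340639 -0.06371814] 0.04474357765491598 0.03816458255189499
(0.033, 0.033) [ 0.5045 -0.0313]
(0.033, -0.033) [ 0.5072 -0.0972]
(-0.033, -0.033) [ 0.4412 -0.1   ]
```

The tray agrees with the first measurement within 2 mm. Lower the loupe into (+33,-33).

```bash
python3 -m crank '{"linear":[[-0.016,-0.008,-0.1],[-0.016,-0.008,-0.2],[-0.016,-0.008,-0.3],[-0.016,-0.008,-0.37],[-0.016,-0.008,-0.4]],"delta_rot":[[0,0,0],[0,0,0],[0,0,0],[0,0,0],[0,0,0]],"fingers":[-0.6,-0.6,-0.6,-0.6,-0.6]}' 30
python3 -m crank '{"linear":[[0,0,-0.008],[0,0,-0.016],[0,0,-0.024],[0,0,-0.028],[0,0,-0.028]],"delta_rot":[[0,0,0],[0,0,0],[0,0,0],[0,0,0],[0,0,0]],"fingers":[-0.6,-0.6,-0.6,-0.6,-0.6]}' 30
```

```text
clock: 15.8
position: [0.5066, -0.0971, 0.0535]
tool_rot: [-3.14, -0.001, 1.732]
force: [-0.3, -0.8, 0.2]
grip_width: 0.0237
finger_force: 29.5
clock: 16.3
position: [0.5072, -0.0984, 0.0481]
tool_rot: [3.141, 0.0, 1.731]
force: [0.3, -0.1, -0.4]
grip_width: 0.0237
finger_force: 29.5
```

```bash
python3 -m crank '{"linear":[[0,0,-0.004],[0,0,-0.008],[0,0,-0.01],[0,0,-0.01]],"delta_rot":[[0,0,0],[0,0,0],[0,0,0],[0,0,0]],"fingers":[-0.6,-0.6,-0.6,-0.6]}' 30
```

```text
clock: 16.7
position: [0.5072, -0.0985, 0.046]
tool_rot: [3.141, -0.0, 1.73]
force: [-4.9, 1.5, 18.3]
grip_width: 0.0239
finger_force: 31.5
```

```bash
python3 -m crank '{"linear":[[0,0,0.004],[0,0,0.004],[0,0,0.02],[0,0,0.1],[0,0,0.25]],"delta_rot":[[0,0,0],[0,0,0],[0,0,0],[0,0,0],[0,0,0]],"fingers":[-0.2,0,0,0,0]}' 30
python3 -m crank '{"linear":[[0,0,0.2],[0,0.15,0.35],[-0.1,0.3,0.55],[-0.11,0.39,0.58],[-0.11,0.39,0.58]],"delta_rot":[[0,0,0],[0,0,0],[0,0,0],[0,0,0],[0,0,0]],"fingers":[0,0,0,0,0]}' 30
python3 -m crank '{"linear":[[0,0,0],[0,0,0],[0,0,0]],"delta_rot":[[0,0,0],[0,0,0],[0,0,0]],"fingers":[0,0,0]}' 30
python3 look.py wrist w13
python3 - <<'E'
from h import *
f=load('w13.npz');g=f['image'];hsv=cv2.cvtColor(g,cv2.COLOR_RGB2HSV)
for nm,p in(('cap',(.540,.0615,.054)),('holder',(.422,.063,.017)),('narrow',(.43,.146,.024))):print(nm,proj(f,p).round(0))
u,v=proj(f,(.540,.0615,.054)).astype(int)
m=(g.max(2)<70).astype(np.uint8);M=np.zeros_like(m);M[v-28:v+28,u-28:u+28]=m[v-28:v+28,u-28:u+28]
cn=max(cv2.findContours(M,0,1)[0],key=cv2.contourArea);(a,b),r=cv2.minEnclosingCircle(cn);p=plane(f,(a,b),.054);print('cap',a,b,r,cv2.boundingRect(cn),p.round(4),'r',r/f['mtx'][0,0]*np.linalg.norm(p-f['xyz']))
u,v=proj(f,(.422,.063,.01)).astype(int);print('holder hsv/wood',hsv[v-25:v+26:10,u-30:u+31:6].tolist())
E
```

```text
clock: 17.2
position: [0.5058, -0.0983, 0.107]
tool_rot: [-3.138, -0.001, 1.73]
force: [1.3, -0.3, 0.7]
grip_width: 0.043
finger_force: 0.0
clock: 17.7
position: [0.4797, 0.0031, 0.2557]
tool_rot: [3.137, -0.002, 1.735]
force: [-0.0, -0.8, -1.1]
grip_width: 0.0426
finger_force: 0.0
clock: 18.0
position: [0.4794, -0.0019, 0.2522]
tool_rot: [-3.14, 0.0, 1.729]
force: [-0.6, -0.1, 0.4]
grip_width: 0.0428
finger_force: 0.0
wrist [0.469 0.067 0.378] [2.866e+00 2.000e-03 1.590e-01] tcp [ 0.4794 -0.0018  0.2522] [-3.14   0.     1.729] t 18.05 w 0.0426 ff 0.0
cap [356. 128.]
holder [229. 105.]
narrow [248.  10.]
cap 354.1666564941406 127.5 15.284444808959961 (340, 113, 30, 30) [0.5384 0.0618 0.054 ] r 0.014165716092483873
holder hsv/wood [[[20, 75, 243], [19, 69, 233], [20, 64, 239], [21, 61, 245], [19, 77, 237], [19, 80, 232], [18, 77, 232], [20, 68, 242], [21, 62, 246], [21, 53, 247], [21, 57, 246]], [[20, 72, 243], [19, 70, 233], [21, 76, 231], [16, 82, 218], [20, 73, 240], [17, 65, 221], [24, 58, 250], [19, 79, 174], [16, 78, 184], [20, 55, 246], [20, 56, 246]], [[20, 67, 244], [20, 64, 244], [23, 77, 232], [19, 86, 192], [17, 85, 162], [21, 70, 243], [22, 70, 242], [22, 72, 241], [15, 31, 132], [21, 79, 231], [16, 76, 211]], [[20, 65, 244], [21, 61, 245], [22, 67, 245], [24, 58, 250], [18, 84, 124], [17, 83, 221], [20, 72, 237], [23, 66, 245], [17, 71, 141], [16, 75, 218], [21, 56, 246]], [[21, 62, 245], [21, 58, 246], [21, 56, 247], [22, 79, 230], [16, 49, 124], [16, 76, 157], [16, 82, 172], [21, 76, 234], [18, 73, 157], [16, 76, 162], [21, 54, 247]], [[21, 59, 245], [21, 57, 246], [21, 56, 247], [20, 65, 245], [20, 73, 239], [20, 72, 242], [21, 68, 244], [20, 61, 246], [21, 49, 248], [20, 56, 247], [21, 52, 247]]]
```

The vial is at (0.5385, 0.062), with its cap radius checking out at 14 mm. For the holder I'll use the plate ends already seen in the earlier crop (w1c): left plate (35,420)-(48,485), right plate (92,410)-(104,480), knob (122,435). A mask in the new view will confirm them.

Run:
```python
from h import *
f=load('w1.npz');Q=lambda x,y,z=.016:plane(f,(215+x/2.45,135+y/2.45),z)[:2]
L0,L1,R0,R1,K=Q(35,420),Q(48,485),Q(92,410),Q(104,480),Q(122,435,.009)
print('plates',[p.round(4).tolist() for p in(L0,L1,R0,R1,K)],'len',np.linalg.norm(L1-L0),np.linalg.norm(R1-R0),'ang',[np.degrees(np.arctan2(*(a-b)[::-1])).round(1) for a,b in((L0,L1),(R0,R1))],'sep',(R0+R1-L0-L1)/2)
f=load('w13.npz');g=f['image'].astype(int)
# local-contrast mask in the region
u,v=proj(f,(.422,.063,.01)).astype(int);x0,y0=u-45,v-40
c=g[y0:y0+80,x0:x0+90];b=cv2.absdiff(g.astype(np.uint8),cv2.medianBlur(g.astype(np.uint8),41))[y0:y0+80,x0:x0+90].max(2)
m=cv2.morphologyEx((b>35).astype(np.uint8),cv2.MORPH_CLOSE,np.ones((5,5)))
n,l,s,ce=cv2.connectedComponentsWithStats(m);k=1+np.argmax(s[1:,4]);print(x0,y0,s[k])
gy=c.mean(2)
for r in range(10,72,2):print(''.join('%x'%int(q//17) for q in gy[r,5:85]))
```

```text
plates [[0.4041, 0.0819], [0.4141, 0.0486], [0.4294, 0.091], [0.4398, 0.0552], [0.4452, 0.0758]] len 0.034807152109499744 0.03725245246821277 ang [np.float64(106.6), np.float64(106.2)] sep [0.0254905  0.00782574]
184 64 [  26   20   51   45 1124]
ccccccccccccbbbbbbcccccdddddcccccccccccbbbbbbbbccccccccccccccddddddddddddddddddd
ccccccccccccbbbbbbcccccdddddcccccccccccbbbbbbbbbccccccccccccdddddddddddddddddddd
cccccccccccccbbbcbcccccdddddccccccccccccbbbbbbbbbccccccccccddddddddddddddddddddd
ccccccccccccccbccbcccccccddcccccbbbbbbbbbbbbbbbbbbbcccccccccdddddddddddddddddddc
cccccccccccccccbbbbbccccccccbbbbbbbbbbbbbbbbbbbbccccccccccccdddddddddddddddddddc
cccccccccccccccbbbbbbcccccccccbbbbbbbbbccbbcccdccccaabccccccccdddddddddddddddddc
ccccccccccccccccbbbbccccccccccccccccccccccbcddddddca88999abccccddddddddddddddddc
ccccccccccccccccbccbbbccccaabcccccccccccccbbcddddcba866679bbbccddddddddddddddddc
ccccccccccccccccccccb9bcdca79bbccbbbbbaaaaaabdddddcb965666778accccdddddddddddddc
cccccccccccccccccbbcbabcdcb8678aaaaaaa99989abddddddcb75666667abcccdddddddddddddd
cccccccccccccdcccccbba9accc9667777677888767
[... 957 characters left out ...]
bdddb77888887888877788abcccbb97777778acddddddddddddc
cccccccccccccdddddddddddcccbbdddb86677778abbbbbbbcccccb98877777778accddddddddddc
cccccccccccdddddddddddddddccbcccca7677778acccccccccccccba8888888889bcddddddddddd
cccccccccccdddddddddddddccccbbba877777778accccccccccccddccbbccccccccdddddddddddd
cccccccccccddddddddddddddcccccccb98777779accccccccccccdddddddddddddddddddddddddd
ccccccccccccdddddddddddddcccccccccba889acccccccccccccddddddddddddddddddddddddddd
ccccccccccccdddddddddddddccccccccccccccccccccccccccccddddddddddddddddddddddddddc
cccccccccccccddddddddddddcccccccccccccccccccccccccccdddddddddddddddddddddddddddd
cccccccccccccdcddddddddddcccccccccccccccccccccccccccdddddddddddddddddddddddddddd
```

The text raster gives both plates clearly, 34 mm long at 106°. I'll move the vial first, as the tool yaw already suits it.

```bash
python3 -m crank '{"linear":[[0.12,0.13,0],[0.236,0.255,-0.1],[0.236,0.255,-0.25],[0.236,0.255,-0.4],[0.236,0.255,-0.5]],"delta_rot":[[0,0,0],[0,0,0],[0,0,0],[0,0,0],[0,0,0]],"fingers":[0.5,0.5,0.5,0.5,0.5]}' 30
python3 -m crank '{"linear":[[0,0,-0.1],[0,0,-0.2],[0,0,-0.28],[0,0,-0.348],[0,0,-0.348]],"delta_rot":[[0,0,0],[0,0,0],[0,0,0],[0,0,0],[0,0,0]],"fingers":[0.5,0.5,0.5,0.5,0.5]}' 30
python3 - <<'E'
from h import *
from workcell import observe
s=observe();print(s['position'].round(4) if hasattr(s['position'],'round') else s['position'],'q',np.round(s['qpos'],2))
f=load('w13.npz');Q=lambda u,v,z:plane(f,(u,v),z)[:2]
P=[Q(213.5,89,.017),Q(220,124,.017),Q(237.5,85,.017),Q(244,120,.017)];P=np.array(P);c=P.mean(0);print(P.round(4).tolist(),'plates c',c.round(4))
d=(P[0]+P[2]-P[1]-P[3])/2;print('len',np.linalg.norm(d),'ang',np.degrees(np.arctan2(d[1],d[0])),'sep',np.linalg.norm((P[2]+P[3]-P[0]-P[1])/2))
e=np.array([d[1],-d[0]])/np.linalg.norm(d);print('knob along x',(Q(260,100,.009)-c)@e,(Q(260,100,.009)-c)@d/np.linalg.norm(d))
print('dark foot right plate near corner',((Q(189+66,74+48,0)-c)@e), 'left plate left',((Q(189+22,89,.017)-c)@e))
E
```

```text
clock: 18.55
position: [0.5376, 0.062, 0.1248]
tool_rot: [-3.138, 0.001, 1.73]
force: [0.7, -0.4, -0.4]
grip_width: 0.064
finger_force: 0.0
clock: 19.05
position: [0.5372, 0.0618, 0.0385]
tool_rot: [-3.137, 0.0, 1.729]
force: [-0.6, -0.4, 0.7]
grip_width: 0.0642
finger_force: 0.0
[0.5372 0.0618 0.0385] q [-0.36  0.72  0.19  1.96 -0.27  0.49  0.18]
[[0.4055, 0.0751], [0.4154, 0.0437], [0.4278, 0.0823], [0.4382, 0.0512]] plates c [0.4218 0.0631]
len 0.03292997173545516 ang 108.00682119020776 sep 0.023688050238483443
knob along x 0.030282993322946178 -0.00013633531819554572
dark foot right plate near corner 0.02119536747857043 left plate left -0.01405975800163676
```

```bash
python3 -m crank '{"linear":[[0,0,0],[0,0,0],[0,0,0],[0,0,0],[0,0,0]],"delta_rot":[[0,0,0],[0,0,0],[0,0,0],[0,0,0],[0,0,0]],"fingers":[0.2,-0.1,-0.4,-0.4,-0.4]}' 35
python3 -m crank '{"linear":[[0,0,0],[0,0,0.04],[0,0,0.12],[0,0,0.25],[0,0,0.4]],"delta_rot":[[0,0,0],[0,0,0],[0,0,0],[0,0,0],[0,0,0]],"fingers":[-0.4,-0.4,-0.4,-0.4,-0.4]}' 35
```

```text
clock: 19.55
position: [0.539, 0.0627, 0.0418]
tool_rot: [3.14, 0.0, 1.73]
force: [-1.6, -1.4, 6.9]
grip_width: 0.0285
finger_force: 34.0
clock: 20.05
position: [0.538, 0.0627, 0.1423]
tool_rot: [-3.141, 0.0, 1.73]
force: [0.5, 0.3, 0.1]
grip_width: 0.0287
finger_force: 34.7
```

```bash
python3 -m crank '{"linear":[[-0.08,-0.13,0],[-0.16,-0.26,0],[-0.24,-0.39,0],[-0.32,-0.52,0],[-0.388,-0.648,0]],"delta_rot":[[0,0,0],[0,0,0],[0,0,0],[0,0,0],[0,0,0]],"fingers":[-0.4,-0.4,-0.4,-0.4,-0.4]}' 35
python3 -m crank '{"linear":[[0,0,0],[0,0,-0.1],[0,0,-0.2],[0,0,-0.29],[0,0,-0.34]],"delta_rot":[[0,0,0],[0,0,0],[0,0,0],[0,0,0],[0,0,0]],"fingers":[-0.4,-0.4,-0.4,-0.4,-0.4]}' 35
python3 -m crank '{"linear":[[0,0,-0.01],[0,0,-0.02],[0,0,-0.03],[0,0,-0.036],[0,0,-0.036]],"delta_rot":[[0,0,0],[0,0,0],[0,0,0],[0,0,0],[0,0,0]],"fingers":[-0.4,-0.4,-0.4,-0.4,-0.4]}' 35
```

```text
clock: 20.55
position: [0.4406, -0.1003, 0.1418]
tool_rot: [3.14, 0.0, 1.731]
force: [0.5, -0.6, -0.1]
grip_width: 0.0284
finger_force: 34.7
clock: 21.05
position: [0.4416, -0.0988, 0.0551]
tool_rot: [-3.141, -0.0, 1.731]
force: [0.1, 0.6, 0.2]
grip_width: 0.0288
finger_force: 34.7
clock: 21.55
position: [0.4417, -0.0992, 0.0471]
tool_rot: [3.141, 0.0, 1.731]
force: [-0.6, 0.1, 0.7]
grip_width: 0.0289
finger_force: 34.7
```

```bash
python3 -m crank '{"linear":[[0,0,-0.004],[0,0,-0.008],[0,0,-0.011],[0,0,-0.013],[0,0,-0.013]],"delta_rot":[[0,0,0],[0,0,0],[0,0,0],[0,0,0],[0,0,0]],"fingers":[-0.4,-0.4,-0.4,-0.4,-0.4]}' 35
```

```text
clock: 22.05
position: [0.4417, -0.0993, 0.0441]
tool_rot: [3.141, -0.0, 1.73]
force: [-3.1, 1.0, 22.6]
grip_width: 0.0287
finger_force: 36.8
```

Seated. Release, rise, and turn the tool -82° on the way to the holder.

```bash
python3 -m crank '{"linear":[[0,0,0.004],[0,0,0.004],[0,0,0.02],[0,0,0.1],[0,0,0.25]],"delta_rot":[[0,0,0],[0,0,0],[0,0,0],[0,0,0],[0,0,0]],"fingers":[-0.1,0.1,0.15,0.15,0.15]}' 35
python3 -m crank '{"linear":[[0,0,0.2],[0,0.1,0.35],[-0.02,0.25,0.35],[-0.04,0.4,0.35],[-0.04,0.5,0.35]],"delta_rot":[[0,0,0],[0,0,-0.28],[0,0,-0.56],[0,0,-0.84],[0,0,-0.912]],"fingers":[0.15,0.15,0.15,0.15,0.15]}' 35
python3 -m crank '{"linear":[[-0.04,0.148,0],[-0.04,0.148,0],[-0.04,0.148,0],[-0.04,0.148,0],[-0.04,0.148,0]],"delta_rot":[[0,0,-0.28],[0,0,-0.56],[0,0,-0.84],[0,0,-0.912],[0,0,-0.912]],"fingers":[0.15,0.15,0.15,0.15,0.15]}' 35
python3 -m crank '{"linear":[[0,0,0],[0,0,0],[0,0,0],[0,0,0],[0,0,0]],"delta_rot":[[0,0,-0.28],[0,0,-0.56],[0,0,-0.84],[0,0,-0.912],[0,0,-0.912]],"fingers":[0.15,0.15,0.15,0.15,0.15]}' 35
python3 look.py wrist w14; python3 -c "
from h import *
from workcell import observe
print(np.round(observe()['qpos'],2))
f=load('w14.npz')
for p in((.422,.063,.01),(.43,.146,.02)):print(proj(f,p).round(0))"
```

```text
clock: 22.55
position: [0.4403, -0.0991, 0.1055]
tool_rot: [-3.138, -0.001, 1.73]
force: [0.2, -0.3, 1.4]
grip_width: 0.0495
finger_force: 0.0
clock: 23.05
position: [0.4309, 0.0278, 0.194]
tool_rot: [3.142, -0.001, 1.248]
force: [0.1, -0.5, 0.2]
grip_width: 0.0492
finger_force: 0.0
clock: 23.55
position: [0.4214, 0.063, 0.1937]
tool_rot: [-3.142, 0.0, 0.775]
force: [-0.5, 0.0, 0.4]
grip_width: 0.0492
finger_force: 0.0
clock: 24.05
position: [0.4215, 0.0628, 0.1936]
tool_rot: [-3.142, 0.0, 0.299]
force: [-0.2, 0.1, 0.4]
grip_width: 0.0492
finger_force: 0.0
wrist [0.488 0.084 0.32 ] [ 2.866e+00  1.000e-03 -1.271e+00] tcp [0.4215 0.0628 0.1936] [-3.142  0.     0.301] t 24.1 w 0.0494 ff 0.0
[-0.82  0.36  0.67  2.18 -0.35  0.71 -1.18]
[278. 190.]
[185. 154.]
```

The holder should appear at (278,190) between the fingers, with its plates horizontal. A quick numeric raster will check this.

Run:
```python
from h import *
f=load('w14.npz');g=f['image'].mean(2)
for r in range(150,240,2):print(r,''.join('%x'%int(q//17) for q in g[r,235:330]))
```

```text
150 ddddddddddddddddddddddddddddddddddddddddddddddddddddddddddddddddddddddddddddddddddddddddddddddd
152 ddddddddddddddddddddddddddddddddddddddddddddddddddddddddddddddddddddddddddddddddddddddddddddddd
154 dddddddddddddddddddddddddddddddddddddddddcbbbccdddddddddddddddddddddddddddddddddddddddddddddddd
156 ddddddddddddddddddddddddddddddddddddddcba9878889bdddddddddddddddddddddddddddddddddddddddddddddd
158 dddddddddddddddddddddddddddddddddddddcb87777788bcdddddddddddddddddddddddddddddddddddddddddddddd
160 ddddddddddddddddddddddddddddddddccccb977777888acddddddddddddddddddddddddddddddddddddddddddddddd
162 cddddddddddddddddddddddddddddddccccba9abbbaaa9bddddccdddddddddddddddddddddddddddddddddddddddddd
164 cccddddddddddddddddddddccccccbaaabbbbabbccbbaabcccb989aabbbcccb989bcddddddddddddddddddddddddddd
166 cccccccccdddddddddddddcccccca7666778899abba98888888878777788888889bdddddddddddddddddddddddddddd
168 cccccccccccddddddddddccccba98666777778888887888888788887877777788bcdddddddddddddddddddddddddddd
170 ccccdccddddccdddccccdcccca866666667777766777777777777667777788888bcdddddddddddddddddddddddddddd

[... 2699 characters left out ...]

226 ccccccccccccccccccccccccccccccccccccccccccccccccccccccddddddddddddddddddddddddddddddddddddccccc
228 abcccccccccccccccccccccccccccccccccccccccccccccccccccccccccdddddddddddddddddddddddddddccccccccc
230 666789aabccccdcccccccccccccccccccccccccccccccccccccccccccccccccccddddddddddddddddddddddcccccccc
232 8888777666789abbccccccccccccccccccccccccccccccccccccccccccccccccccccccccccccddddddddddccccccccc
234 99999998888777767789abbcccccccccccccccccccccccccccccdddddddddddddcdccccccccccccdddddddccccccccd
236 999999999999998888777666789abbccccdddddccccccccccccccccddddddddddddddddccccccccccddddddcccccddd
238 9999999999999999999988887776666789abbccccccccccdccdcdcccdcdddddddddddddddddddddddddddddcddddddd
```

Run:
```python
from h import *
f=load('w14.npz')
for uv in((277,179.5),(277,207.5),(277,193.5),(257,193.5),(297,193.5),(277,175.5),(277,211.5)):print(uv,plane(f,uv,.017).round(4))
print(plane(f,(278,156),.009))
# slope of dark/bright edge for yaw residual
g=f['image'].mean(2)
for lo,hi in((170,182),(198,210)):
    cs=np.arange(262,296,3);rs=[lo+np.argmax(np.diff(g[lo:hi,c])) for c in cs];print(np.polyfit(cs,rs,1))
```

```text
(277, 179.5) [0.4318 0.0666 0.017 ]
(277, 207.5) [0.4079 0.0592 0.017 ]
(277, 193.5) [0.42   0.0629 0.017 ]
(257, 193.5) [0.4149 0.0795 0.017 ]
(297, 193.5) [0.4251 0.0463 0.017 ]
(277, 175.5) [0.4351 0.0676 0.017 ]
(277, 211.5) [0.4044 0.0581 0.017 ]
[0.4502535  0.07137116 0.009     ]
[-4.07925408e-02  1.85777389e+02]
[-4.07925408e-02  2.12944056e+02]
```

Centre confirmed at about (0.4205, 0.063), with roughly 2° of residual yaw. Descend and grip across the plates.

```bash
python3 -m crank '{"linear":[[-0.003,0,-0.15],[-0.003,0,-0.3],[-0.003,0,-0.45],[-0.003,0,-0.57],[-0.003,0,-0.61]],"delta_rot":[[0,0,0.05],[0,0,0.05],[0,0,0.05],[0,0,0.05],[0,0,0.05]],"fingers":[0.15,0.15,0.15,0.15,0.15]}' 50
python3 -m crank '{"linear":[[0,0,-0.03],[0,0,-0.056],[0,0,-0.056],[0,0,-0.056]],"delta_rot":[[0,0,0],[0,0,0],[0,0,0],[0,0,0]],"fingers":[0.15,0.15,0.15,0.15]}' 50
python3 -m crank '{"linear":[[0,0,0],[0,0,0],[0,0,0],[0,0,0],[0,0,0]],"delta_rot":[[0,0,0],[0,0,0],[0,0,0],[0,0,0],[0,0,0]],"fingers":[0,-0.2,-0.4,-0.4,-0.4]}' 50
python3 -m crank '{"linear":[[0,0,0],[0,0,0.03],[0,0,0.1],[0,0,0.2],[0,0,0.35]],"delta_rot":[[0,0,0],[0,0,0],[0,0,0],[0,0,0],[0,0,0]],"fingers":[-0.4,-0.4,-0.4,-0.4,-0.4]}' 50
python3 look.py wrist w15
```

```text
clock: 24.6
position: [0.4197, 0.0624, 0.039]
tool_rot: [-3.141, 0.003, 0.326]
force: [-0.3, 0.3, 0.3]
grip_width: 0.0489
finger_force: 0.0
clock: 25.0
position: [0.4212, 0.063, 0.0277]
tool_rot: [-3.142, -0.001, 0.325]
force: [0.2, 0.2, 0.3]
grip_width: 0.0492
finger_force: 0.0
clock: 25.5
position: [0.4212, 0.0631, 0.0276]
tool_rot: [-3.141, -0.001, 0.324]
force: [-1.4, 1.6, 14.5]
grip_width: 0.0271
finger_force: 47.5
clock: 26.0
position: [0.4199, 0.0625, 0.1151]
tool_rot: [-3.142, 0.002, 0.324]
force: [-1.0, 0.7, -0.1]
grip_width: 0.0262
finger_force: 38.7
wrist [0.486 0.085 0.241] [ 2.864e+00  1.000e-03 -1.247e+00] tcp [0.4216 0.0625 0.1198] [-3.141e+00 -3.000e-03  3.230e-01] t 26.05 w 0.0262 ff 38.9
```

The width is smaller than expected (26 mm), so I'll check numerically what is in the grip.

Run:
```python
from h import *
f=load('w15.npz');g=f['image'].mean(2)
print('held px',proj(f,(.4216,.0625,.1198-.027+.017)).round(0),'bench px',proj(f,(.421,.063,.017)).round(0))
for r in range(130,380,5):print(r,''.join('%x'%int(q//17) for q in g[r,190:370:2]))
```

```text
held px [279. 283.] bench px [277. 217.]
130 cccccccccccccdddddddddddddddddddddddddddddddddddddcb88888888888877788887787778777777777777
135 ddddddddddddddddcdcddddddddddddddddddddddddddddddddca8888888888888888887777877777777777777
140 ddddddddddddddddddddddddddddddddddddddddddddddddddddb9888887877787878878878777777777777777
145 ddddddddddddddddddddddddddddddddddddddddddddddddddddb9888888888877777777777777777777777777
150 ddddddddddddddddddddddddddddddddddddddddddddddddddddddca9888888888888887787777777777777777
155 ddddddddddddddddddddddddddddddddddddddddddddddddddddddca8777777788888889accccdc98ba7777777
160 ddddddddddddddddddddddddddddddddddddddddddddddddddddddca98777777778bca88cdddddb9bc87777777
165 ddddddddddddddddddddddddddddddddddddddddddddddddddddddddca8777779bbdcb88bdddddb89b98888888
170 cccccccddddddddddddddddddddddddddddddddddddddddddddddddddcaba888cccbb878bccbbb98aa8789abdd
175 ccccccccccccccccddddddddddddddddddddddddddddddddddddddddddb87888888888887788887777778acddd
180 ccccccccccccccccccccdddddddddddddddddddddddddddddddddddda8888787788788888888888778788adddc
185 cccccccccc
[... 2990 characters left out ...]
33333332232111111111111111111111111
345 111111111111111111111221134444444444444444444444444444444444433236411111111111111111111111
350 111111111111111111111652344444444444444444444444444444444444444337721111111111111111111111
355 111111111111111111112344444444444444444444444444444444444444444467631111111111111111111111
360 111111111111111111112444444444444444444444444444444444444444444467751111111111111111111111
365 111111111111111111112344444444444444444444444444444444444444444456751111111111111111111111
370 111111111111111111112343444444444444444444444444444444444444444446621111111111111111111111
375 111111111111111111111111111111111122333344444444433322111111111111111111111111111111111111
```

```bash
python3 -m crank '{"linear":[[0,0,0],[0,0,0],[0,0,0]],"delta_rot":[[0,0,0],[0,0,0],[0,0,0]],"fingers":[-0.7,-0.7,-0.7]}' 50
python3 look.py wrist w16;python3 - <<'E'
from h import *
f=load('w16.npz');g=f['image'].mean(2)
a=np.radians(-72.2+90);e=np.array([np.cos(a),np.sin(a)]);c=np.array([.4208,.0628])
for s in(.0155,.009,-.009,-.0155):
    for z in(.017,0):print(s,z,proj(f,(*(c+s*e),.12-.0276+z)).round(0),end=' ')
print()
for r in range(208,330,3):print(r,''.join('%x'%int(q//17) for q in g[r,220:340:2]))
E
```

```text
clock: 26.35
position: [0.4203, 0.0628, 0.114]
tool_rot: [-3.142, 0.001, 0.324]
force: [-0.6, -0.2, -0.7]
grip_width: 0.0237
finger_force: 49.2
wrist [0.486 0.085 0.24 ] [ 2.865e+00  1.000e-03 -1.246e+00] tcp [0.4203 0.0626 0.1139] [-3.142e+00  1.000e-03  3.240e-01] t 26.4 w 0.0239 ff 49.1
0.0155 0.017 [279. 251.] 0.0155 0 [279. 236.] 0.009 0.017 [279. 266.] 0.009 0 [278. 250.] -0.009 0.017 [278. 306.] -0.009 0 [278. 286.] -0.0155 0.017 [278. 320.] -0.0155 0 [278. 299.] 
208 cccccccccccccccccccccccccccccccddddddccccccccccccddddddddddd
211 ccccccccccccccccccccccccca865568bcccccccdccccccccccccddddddd
214 dccccccccccccccccccccccc7555555569cccccccccccccccccccccccccd
217 ddddddddcccccccccccccccc7556666689cccccccccccccccccccccccccc
220 dddddddddddccccccccccccc7566787779cccccccccccccccccccccccccc
223 dddddddddddddddddddddccca66667778acccccccccccccccccccccccccc
226 ddddddddddddddddddddddddcb856779bccccccccccccccccccccccccccc
229 dddddddddddddddddcccccccbba5566abbbbbbbbbbbbbbbccccccccccccc
232 dddddddddc85565566434345555455555555566555555557cccccccccccc
235 dddddddddc7555455655665555455665555
[... 1340 characters left out ...]
111019ccccccbbbccccccddcccccccddb21111145521111111
301 11111157511110279abbccb76799acccccb88abbcca31111145411111111
304 111111343111112566555665555444555666666666621111134211111111
307 1111111111101149869abaaaaaa99aaaabbcccccbaa51111111111111111
310 1111111111111169558bdcccdddcccccccddddddd7881111111111111111
313 111111111111114675556666665555555566665667741111111111111111
316 111111111111113333333333333333333333444444431111111111111111
319 111111111111013333333333333333333333334444442112311111111111
322 111111111111013333333333333333333333333344442123311111111111
325 111111111111123333333333333333333333333333443123321111111111
328 111111111111134443333333333333333333333333343123311111111111
```

The holder is gripped and yaw-aligned but seems pitched in the grasp, with its -x plate low. It is low and wide, so I'll place it in (+33,+33). Lowering gently by force should level it on the floor. The target accounts for the knob: overall centre is 7 mm ahead of the plates' centre.

```bash
python3 -m crank '{"linear":[[0.06,-0.075,0],[0.12,-0.15,0],[0.18,-0.225,0],[0.25,-0.3,0],[0.308,-0.377,0]],"delta_rot":[[0,0,-0.1],[0,0,-0.2],[0,0,-0.3],[0,0,-0.4],[0,0,-0.513]],"fingers":[-0.7,-0.7,-0.7,-0.7,-0.7]}' 50
python3 -m crank '{"linear":[[0,0,0],[0,0,0],[0,0,-0.04],[0,0,-0.08],[0,0,-0.12]],"delta_rot":[[0,0,0],[0,0,0],[0,0,0],[0,0,0],[0,0,0]],"fingers":[-0.7,-0.7,-0.7,-0.7,-0.7]}' 50
python3 look.py wrist w17;python3 - <<'E'
from h import *
f=load('w17.npz');g=f['image'].mean(2)
a=np.radians(2.4);e=np.array([np.cos(a),np.sin(a)])
from workcell import observe
p=np.array(observe()['position']);c=p[:2]
for s,z in((.0155,.017),(.0155,0),(-.009,.017),(-.009,0),(-.0155,.017),(.03,.009)):print(s,z,proj(f,(*(c+s*e),p[2]-.0276+z)).round(0),end=' ')
print()
for r in range(190,330,3):print(r,''.join('%x'%int(q//17) for q in g[r,220:340:2]))
E
```

```text
clock: 26.9
position: [0.4982, -0.0325, 0.1138]
tool_rot: [3.141, 0.001, 0.053]
force: [0.2, 1.3, -0.0]
grip_width: 0.0232
finger_force: 49.1
clock: 27.4
position: [0.4973, -0.0308, 0.0834]
tool_rot: [-3.141, 0.001, 0.057]
force: [-0.1, -0.9, -0.9]
grip_width: 0.0234
finger_force: 49.2
wrist [ 0.567 -0.027  0.209] [ 2.865e+00  1.000e-03 -1.514e+00] tcp [ 0.4968 -0.0309  0.0822] [-3.141e+00  2.000e-03  5.700e-02] t 27.45 w 0.0233 ff 49.3
0.0155 0.017 [279. 246.] 0.0155 0 [279. 232.] -0.009 0.017 [278. 299.] -0.009 0 [278. 281.] -0.0155 0.017 [278. 312.] 0.03 0.009 [279. 207.] 
190 776447854444444444444444444444444444444444444444444433333344
193 776457854444444444444444444444444444444444444444444433333344
196 786458854444444444444444444444444444444444444444444333333444
199 786458854444444444444444444444444444444444444444444333333444
202 786458854444444444444444444444444444444444444444444333333444
205 786458754444444444444444444444444444444444444444444333333444
208 887458886444444444444444444444444444444444444444444333333444
211 8874588874444444444444444555555554444444444444444443333334
[... 1837 characters left out ...]
11111366656655566666666666666666301011255311111111
301 111111266311111356656655555666656666666666310011255211111111
304 111111144211111466555555554444444555555566511011233111111111
307 111111111111111455566665666555555566666666510011111111111111
310 111111111111111444555656666555555566777765520111111111111111
313 111111111111112444445455555554444444555444421011111111111111
316 111111111111112444444445554554444445554444420011111111111111
319 111111111111113444444455555554554444544444431111111111111111
322 111111111111113444444445555555555555444444431111111111111111
325 111111111111114444444444444455554444444444441111111111111111
328 111111111111124444444444444444444444444443332111111111111111
```

The grasp is rigid, with about 15° pitch. Lower until the low edge touches, then press lightly to level it.

```bash
python3 -m crank '{"linear":[[0,0,-0.05],[0,0,-0.1],[0,0,-0.15],[0,0,-0.16],[0,0,-0.16]],"delta_rot":[[0,0,0],[0,0,0],[0,0,0],[0,0,0],[0,0,0]],"fingers":[-0.7,-0.7,-0.7,-0.7,-0.7]}' 50
python3 -m crank '{"linear":[[0,0,-0.004],[0,0,-0.008],[0,0,-0.012],[0,0,-0.016],[0,0,-0.016]],"delta_rot":[[0,0,0],[0,0,0],[0,0,0],[0,0,0],[0,0,0]],"fingers":[-0.7,-0.7,-0.7,-0.7,-0.7]}' 50
python3 -m crank '{"linear":[[0,0,-0.004],[0,0,-0.008],[0,0,-0.008]],"delta_rot":[[0,0,0],[0,0,0],[0,0,0]],"fingers":[-0.7,-0.7,-0.7]}' 50
```

```text
clock: 27.95
position: [0.4975, -0.0317, 0.044]
tool_rot: [3.142, 0.001, 0.055]
force: [0.8, 0.2, -1.0]
grip_width: 0.0232
finger_force: 49.2
clock: 28.45
position: [0.4978, -0.0314, 0.0405]
tool_rot: [-3.142, -0.0, 0.056]
force: [0.1, 0.1, -0.4]
grip_width: 0.0232
finger_force: 49.3
clock: 28.75
position: [0.4977, -0.0314, 0.0384]
tool_rot: [-3.142, 0.0, 0.056]
force: [0.0, -0.6, 0.2]
grip_width: 0.0233
finger_force: 49.3
```

```bash
python3 -m crank '{"linear":[[0,0,-0.004],[0,0,-0.008],[0,0,-0.012],[0,0,-0.012]],"delta_rot":[[0,0,0],[0,0,0],[0,0,0],[0,0,0]],"fingers":[-0.7,-0.7,-0.7,-0.7]}' 50
python3 -m crank '{"linear":[[0,0,-0.004],[0,0,-0.008],[0,0,-0.008]],"delta_rot":[[0,0,0],[0,0,0],[0,0,0]],"fingers":[-0.7,-0.7,-0.7]}' 50
```

```text
clock: 29.15
position: [0.4977, -0.0314, 0.0354]
tool_rot: [-3.142, 0.0, 0.056]
force: [0.1, 0.0, -1.0]
grip_width: 0.0232
finger_force: 49.4
clock: 29.45
position: [0.4978, -0.0314, 0.0334]
tool_rot: [-3.142, 0.0, 0.056]
force: [-0.4, 0.6, -0.2]
grip_width: 0.0232
finger_force: 49.0
```

```bash
python3 -m crank '{"linear":[[0,0,-0.004],[0,0,-0.008],[0,0,-0.008]],"delta_rot":[[0,0,0],[0,0,0],[0,0,0]],"fingers":[-0.7,-0.7,-0.7]}' 50
python3 -m crank '{"linear":[[0,0,-0.004],[0,0,-0.008],[0,0,-0.008]],"delta_rot":[[0,0,0],[0,0,0],[0,0,0]],"fingers":[-0.7,-0.7,-0.7]}' 50
```

```text
clock: 29.75
position: [0.4979, -0.0314, 0.0315]
tool_rot: [-3.142, -0.0, 0.056]
force: [0.0, 0.8, 1.9]
grip_width: 0.0225
finger_force: 49.4
clock: 30.05
position: [0.4984, -0.0315, 0.0303]
tool_rot: [-3.141, -0.002, 0.055]
force: [-1.1, 0.8, 19.2]
grip_width: 0.0228
finger_force: 75.7
```

Contact came at almost the level height (0.031 against 0.030), so it is nearly flat. Release slowly and rise.

```bash
python3 -m crank '{"linear":[[0,0,0.004],[0,0,0.004],[0,0,0.004],[0,0,0.004],[0,0,0.01]],"delta_rot":[[0,0,0],[0,0,0],[0,0,0],[0,0,0],[0,0,0]],"fingers":[-0.3,-0.1,-0.05,-0.05,-0.05]}' 50
python3 -m crank '{"linear":[[0,0,0.05],[0,0,0.15],[0,0,0.3],[0,0,0.5],[-0.24,0,0.6]],"delta_rot":[[0,0,0],[0,0,0],[0,0,0],[0,0,0],[0,0,0]],"fingers":[-0.05,-0.05,-0.05,-0.05,-0.05]}' 50
python3 -m crank '{"linear":[[0,0,0],[0,0,0],[0,0,0],[0,0,0]],"delta_rot":[[0,0,0],[0,0,0],[0,0,0],[0,0,0]],"fingers":[0,0,0,0]}' 50
python3 look.py wrist w18; python3 look.py side s18; python3 look.py top t18;python3 - <<'E'
from h import *
f=load('w18.npz');g=f['image'].mean(2)
for p in((.5045,-.0313,.0195),(.5385,.033,.0085),(.5072,-.0985,.0345),(.4417,-.0993,.0565)):print(proj(f,p).round(0))
u,v=proj(f,(.5045,-.0313,.0125)).astype(int)
print(u,v)
for r in range(v-44,v+46,2):print(r,''.join('%x'%int(q//17) for q in g[r,u-44:u+45]))
E
```

```text
clock: 30.55
position: [0.4976, -0.0314, 0.0319]
tool_rot: [3.142, 0.0, 0.056]
force: [0.5, 0.6, -0.1]
grip_width: 0.0404
finger_force: 0.0
clock: 31.05
position: [0.4559, -0.0318, 0.1803]
tool_rot: [3.141, -0.007, 0.056]
force: [-0.9, 0.5, 0.8]
grip_width: 0.0408
finger_force: 0.0
clock: 31.45
position: [0.452, -0.0315, 0.176]
tool_rot: [3.141, 0.001, 0.056]
force: [0.3, -0.7, -0.1]
grip_width: 0.0427
finger_force: 0.0
wrist [ 0.521 -0.027  0.302] [ 2.865  0.    -1.515] tcp [ 0.4519 -0.0316  0.1759] [3.141e+00 1.000e-03 5.500e-02] t 31.5 w 0.043 ff 0.0
side [ 0.419 -0.477  0.562] [-2.227  0.01  -0.088] tcp [ 0.4519 -0.0317  0.1759] [3.141e+00 1.000e-03 5.500e-02] t 31.55 w 0.0426 ff 0.0
top [0.328 0.188 1.09 ] [-2.999  0.004 -1.546] tcp [ 0.4518 -0.0317  0.1759] [3.141e+00 1.000e-03 5.500e-02] t 31.6 w 0.0428 ff 0.0
[281. 131.]
[201.  81.]
[373. 134.]
[370. 228.]
281 130
86 88888777776544444444444444444444444444444444444444444444444444444444444444444444444444444
88 88888777876444444444444444444444444444444444444444444444444444444444444444444444444444444
90 88877666766665433333333333
[... 3307 characters left out ...]
777777777766777776543333333333333333333333
162 a8887644677777765444345676666666677777777777777777888877766777776543333333333333333333333
164 a8887644677777777754444444444444444555554444555455555545555555554443333333333333333333333
166 b9887644556666665543333333333333333333333333333333344444444444444444333333333333333333333
168 b9887643333333333333333333333333333333333333333333334444444444444443333333333333334443333
170 b9887776666667666666544344444444443434333444444444444444444444444444444444444444444444444
172 b9888877788888887777654344444444444433333444444444444444444444444444444444444444444444444
174 ca887654677777777777765433333333333333333333333333333333333333333333333333333333334444333
```

The raster shows both plates parallel in the compartment, clear of the walls. I'll check flatness by plate spacing, plus the vial cap and loupe positions, numerically.

Run:
```python
from h import *
f=load('w18.npz');g=f['image'];u0=281-44
a,b=plane(f,(u0+43,126),.0195),plane(f,(u0+43,158),.0195);print('plates',a.round(4),b.round(4),'sep',np.linalg.norm(a-b),'len',[np.linalg.norm(plane(f,(u0+21.5,r),.0195)-plane(f,(u0+65,r),.0195)).round(4) for r in(126,158)])
print('knob',plane(f,(u0+45,108),.0115).round(4),'wall rows',[plane(f,(u0+43,r),.0085).round(4)[0] for r in(88,170)])
def dark(f,box,th,z,nm):
    c,s,_=blob(f['image'],box,lambda c:c.max(2)<th);print(nm,c.round(1),s,plane(f,c,z).round(4));return c
dark(f,(340,105,410,165),40,.0345,'loupe w');dark(f,(335,195,410,262),40,.0565,'cap w')
t=load('t18.npz');s=load('s18.npz')
for nm,p in(('cap',(.4417,-.0993,.0565)),('loupe',(.5072,-.0985,.0345)),('wide',(.527,.343,.0345)),('narrow',(.43,.146,.024)),('holder',(.5045,-.0313,.0195))):
    print(nm,'top',proj(t,p).round(0),t['image'][tuple(proj(t,p).astype(int)[::-1])],'side',proj(s,p).round(0),s['image'][tuple(proj(s,p).astype(int)[::-1])])
t0=load('top0.npz');s0=load('side0.npz')
for n,q,q0,bx in(('top narrow',t,t0,(292,216,314,242)),('side narrow',s,s0,(245,222,275,255))):
    x0,y0,x1,y1=bx;print(n,np.abs(q['image'][y0:y1,x0:x1].astype(int)-q0['image'][y0:y1,x0:x1]).mean())
```

```text
plates [ 0.5084 -0.0301  0.0195] [ 0.4839 -0.0316  0.0195] sep 0.024590154570737252 len [np.float64(0.0335), np.float64(0.0343)]
knob [ 0.5218 -0.031   0.0115] wall rows [np.float64(0.5367), np.float64(0.4725)]
loupe w [363.6 131.5] [ 340  109   49   45 1602] [ 0.5086 -0.0913  0.0345]
cap w [370.2 225.1] [ 351  207   40   37 1094] [ 0.4441 -0.0988  0.0565]
cap top [417. 225.] [41 46 40] side [275. 330.] [32 35 32]
loupe top [413. 197.] [41 48 43] side [320. 336.] [14 22 22]
wide top [218. 184.] [205 202 203] side [297. 170.] [39 41 44]
narrow top [304. 229.] [179 179 179] side [258. 234.] [175 176 175]
holder top [382. 198.] [106  97  75] side [311. 306.] [137 128  93]
top narrow 43.6520979020979
side narrow 36.95117845117845
```

The holder is level: plate spacing is 24.6 mm and both plates measure about 34 mm. The vial cap is where it was placed, with x within 2.5 mm. The pixels at the narrow pusher's start position are still white, and the arm is clear, so I'm handing in.

```bash
python3 -c "
from workcell import bot
print(bot.job_done())"
```

```text
the job is handed in; nothing more can be done
None
```

I made up both kits and handed the job in at about 32 s, with no verdict returned; final checks were numeric only, because I viewed 15 pictures against the limit of 14 and stopped viewing before moving the loupe, vial and holder.

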